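# Pack up the soldering bench

### The arm

A 6-joint arm with a two-finger parallel gripper is mounted at the origin on the work surface. World frame = base frame: x ahead of the robot, y to its left, z up, the work surface at z = 0. Lengths are in m, angles in rad, forces in N, time in s.
With the tool pointing down it reaches from about 0.25 to 0.725 m from the base axis. Payload 4 kg.
Tool frame: the origin (TCP) lies midway between the tips of the shut fingers; the grasp point (between the pads) lies 19 mm behind it; y points along the fingers, x is the direction in which the jaws open and shut, and the axes are right-handed (so a half turn about y gives the same grasp; the last joint's range is limited). The gripper opens to 85 mm and grips with 20 to 120 N. Pads are 22 mm wide; open, the fingers measure 114 mm over their backs; the gripper's body (76 mm by 85 mm) begins 54 mm behind the grasp point. The pads swing forward as they close: fully open they stand 13 mm farther back than shut.
Start: joints at [1.324, 0.241, 0.005, 1.335, 0, 1.571], TCP at [0.122, 0.485, 0.231] pointing down, gripper open.
Joint ranges: [-2.72, 2.72], [-1.05, 1.87], [-1.09, 1.28], [-1.99, 2.15], [-1.42, 1.44], [-3.14, 3.14]. Speed limits (rad/s): [2.79, 2.79, 3.14, 3.14, 3.14, 3.14].

### API

Orientations are given as a unit quaternion [x, y, z, w].
In Python, from workcell import bot gives the robot as it stands. The module is installed in compiled form; this text tells all that it offers.
- The arm moves only by the shell command python3 -m inch 'ROWS'. ROWS is text: rows parted by semicolons, each of 7 numbers parted by spaces: the turn, a rotation vector about the tool's x, y, z in degrees, then the shift along the tool's x, y, z in mm, then the closure, from 0 (fully open) to 1 (shut). In form: ax ay az dx dy dz fingers; .... A call has 1 to 12 rows; each row shifts and turns the commanded pose from where the row before left it, along the tool's axes as they then stand; what a row does not reach is not made up. A row lasts 1/8 s, in which the tool goes at most 62.5 mm and 10.7 degrees, less where a joint would pass 70% of its speed; a pose out of reach is approached as far as the arm can. A call with a gripper value outside its range is refused whole. The fingers move at their own pace and stop on an object; the grip force is fixed at half the most. Time passes only in rows, so rows that do not move let the fingers close. It gives the time, the measured TCP pose, the force and the opening at its end, in the units of the state.
- bot.get_obs(): the state, without advancing time (a new reading comes with each control period).
- bot.camera(name): name is "side" or "top"; returns a dict with "color" (420x560x3 uint8, blue, green, red), "fx", "fy", "cx", "cy" (pixels), "extrinsics" (4x4, takes a point from world to camera coordinates). Camera axes: x right, y up, looking along -z (the intrinsics and any distortion apply to the point x, -y, -z); pixel columns grow to the right and rows downward; lengths in m; the calibration is good to about 2 mm. A picture is of the moment at which its call begins. There is no depth.
- bot.job_done(): hands the job in, once; it reports no verdict.
Trained networks look in the newest picture that a camera, given by its name, has taken for a name from the list of things; names that differ only in an ending like _2 or _b are one class to them, and where a whole thing is asked for, a point or a joint stands for the part that bears it (a point fixed in the world has none). Each returns a list of dicts, best first, with "conf" (0 to 1); they miss things now and then, are a little off and sometimes report something else, mostly with a low value. They report only what shows in the picture. A call takes as long as a camera call.
- bot.look_for(name, camera): "extent" ([left, top, right, bottom] in pixels, round what is visible of it).
- bot.cut_out(name, camera): "region" (420x560 bool, what is visible of it) and "extent" ([left, top, right, bottom] in pixels, round what is visible of it).
- bot.spot_point(name, camera): "point" ([column, row] in pixels: a listed point, or the origin of a listed thing).
The state is a dict: "clock": time; "joint_pos": joint angles; "joint_vel": joint speeds; "tau": joint torques, N m; "eef_pos": TCP position; "tool_rot": TCP orientation; "ft_force": force on the tool from outside, world axes, zero at the start; "ft_torque": the same for the moment, N m; "grip_width": finger opening in m.
Only numpy, scipy, OpenCV 4.12 (cv2) and the standard library are available. Lean on these libraries where they do the work, as an engineer would, in place of code of your own. Each camera call takes 0.05 s, during which the arm holds its last target.

### The job

Pack up the soldering bench. The iron is still hot, so first feed it straight, tip first, into the guard coil of its rest until the handle lies on the rest's two supports with its shoulder up at the coil; leave everything else where it is until that is done. Then put the large solder spool over the thick spindle, the small one over the thin spindle and the tin of brass wool into its round dock, each sitting flat and fully down, without disturbing the iron again, the display board or the flux jar.

Things in the scene. Friction and masses are not known exactly. Their poses are not given: they have to be found in the camera images.
- iron: Cordless soldering iron, 120 g: grey box handle 120x28x24 mm, ribbed black grip; 9 mm steel barrel with copper tip sticks out 76 mm from its front, axis 12 mm above the underside. Origin: underside of handle, 30 mm behind its front shoulder; x to the tip, z up. Balance point and mid grip 28 mm behind origin: grip across y there. The handle is too wide to enter the coil.
- iron_rest: Iron's rest, fixed: dark base plate 230x80 mm, steel coil. Origin: bench level below the parked iron's origin (then 34 mm up, axes parallel); x points into the coil. Along x (mm): at -68 rear rest, 20 wide, top 34 high (fingers pass beside it); at 18 yoke 8 thick, floor 34 high, 42 between cheeks, tops 52 high; level coil from 34 (mouth) to 126, axis 46 high, bore 26. Enter endwise, tip first.
- spool_large: Large spool of solder wire standing on its flange, loose: grey plastic, 56 mm diameter, 56 mm high, upright bore 28 mm, about 450 g. Origin: centre of the underside; z up. Wire is wound full to the flanges: grip across the 56 mm diameter from any side.
- spool_small: Small spool of solder wire standing on its flange, loose: same make, but 42 mm diameter, 34 mm high, upright bore 15 mm, about 120 g. Origin: centre of the underside; z up. Grip across the 42 mm diameter from any side.
- cleaner_tin: Round metal tin full of brass wool (soldering-tip cleaner), loose: 52 mm diameter, rim 36 mm high, curly brass-coloured wool heaped to about 44 mm, about 150 g. Origin: centre of the underside; z up. Grip across its 52 mm diameter from any side.
- spindle_thick: Holder for the large spool, fixed: round dark steel base 82 mm diameter, 12 mm high, with an upright aluminium post 18 mm thick in its middle, tapered at the top, post top 62 mm above the bench. Origin: centre of the base at bench level. A seated spool's underside is 12 mm above the bench.
- spindle_thin: Holder for the small spool, fixed: round dark steel base 72 mm diameter, 12 mm high, with a thin upright aluminium post 7 mm thick in its middle, tapered at the top, post top 62 mm above the bench. Origin: centre of the base at bench level. A seated spool's underside is 12 mm above the bench.
- cleaner_dock: Dock for the tin of brass wool, fixed: round black rubber puck 88 mm diameter, 22 mm high, with a round well 66 mm diameter in its top whose steel-faced floor is 10 mm above the bench. Origin: centre of the puck at bench level. The tin belongs upright in the well, its underside 10 mm above the bench.
- display: Bystander, loose, leave alone: green circuit board 60 x 98 mm with a dark framed display module on it, 13 mm high. Origin: centre of the underside.
- flux_jar: Bystander, loose, leave alone: small amber glass jar with a white lid, 36 mm diameter, 55 mm high. Origin: centre of the underside.

How it is judged:
By the outcome, as a careful person would: the job done as asked, in the order asked, and still so for the second after the job is handed in, with the robot touching nothing.
It also fails if it takes over 96 s, if anything falls off the work surface, if the arm or the gripper's body presses on something with over 40 N, if the wrist force passes 120 N, or if a joint passes its speed limit or range.

## Working session

There is one attempt and no reset: what is moved stays moved. The work goes in short steps, Python scripts to look and compute and a shell command to move; the robot and the scene stay as the last step left them, time stands still between calls to the robot, and variables do not carry over. Pictures are saved under pics/ and viewed, and the job is handed in when it is done.

```bash
mkdir -p pics; ls
cat > h.py <<'E'
import numpy as np, cv2
from workcell import bot
from scipy.spatial.transform import Rotation as R
def K(c): return c["fx"],c["fy"],c["cx"],c["cy"]
def ray(c,u,v):
    E=np.array(c["extrinsics"]); fx,fy,cx,cy=K(c)
    d=np.array([(u-cx)/fx,-(v-cy)/fy,-1.0]); Rm=E[:3,:3]; t=E[:3,3]
    return -Rm.T@t, Rm.T@d
def atz(c,u,v,z):
    o,d=ray(c,u,v); return o+d*(z-o[2])/d[2]
def proj(c,p):
    E=np.array(c["extrinsics"]); fx,fy,cx,cy=K(c)
    q=E[:3,:3]@np.array(p)+E[:3,3]; return np.array([cx+fx*q[0]/-q[2], cy+fy*(-q[1])/-q[2]])
E
python3 - <<'E'
from h import *
o=bot.get_obs(); print(o)
for n in("side","top"):
    c=bot.camera(n); cv2.imwrite(f"pics/{n}0.png",c["color"]); print({k:v for k,v in c.items() if k!="color"})
    for t in "iron iron_rest spool_large spool_small cleaner_tin spindle_thick spindle_thin cleaner_dock display flux_jar".split():
        s=bot.spot_point(t,n); l=bot.look_for(t,n)
        print(n,t,[(np.round(x["point"],1),round(x["conf"],2), np.round(atz(c,*x["point"],0),3)) for x in s[:2]],[(np.round(x["extent"]),round(x["conf"],2)) for x in l[:2]])
E
```

```text
pics
{'clock': 0.0, 'joint_pos': array([1.32399689e+00, 2.41432762e-01, 3.71583156e-03, 1.33518748e+00,
       9.26122252e-06, 1.57081105e+00]), 'joint_vel': array([-6.05309267e-04, -5.51361781e-04, -2.03784783e-03, -3.23982428e-04,
        5.06949176e-05, -8.77313440e-04]), 'tau': array([ 8.83141984e-04, -3.72319579e+01,  2.52404648e+01,  1.68288045e-02,
        2.94159543e-05, -2.63351005e-06]), 'eef_pos': array([0.12199377, 0.48423778, 0.23039987]), 'tool_rot': array([ 0.55819981,  0.43406032, -0.43524011, -0.55728867]), 'ft_force': array([ 0.08121385, -0.18504454,  0.2480913 ]), 'ft_torque': array([-0.01908536, -0.0047831 ,  0.02706309]), 'grip_width': 0.08541618270834168}
{'fx': 415.6111732398839, 'fy': 415.6111732398839, 'cx': 276.40321679959607, 'cy': 210.98935080284585, 'extrinsics': array([[-0.98638809, -0.16403505, -0.01144751,  0.61197476],
       [ 0.09171229, -0.60660193,  0.78969801, -0.07756784],
       [-0.13648223,  0.77789884,  0.61338895, -0.9137768 ],
       [ 0.        ,  0.        ,  0.        ,  1.        ]])}
side iron [(array([319. , 150.8]), 0.95, array([ 0.
[... 2530 characters left out ...]
6.]), 0.83)]
top spindle_thin [(array([291.1, 206.1]), 0.94, array([0.643, 0.012, 0.   ])), (array([363.4, 298.9]), 0.75, array([ 0.447, -0.139,  0.   ]))] [(array([274., 189., 306., 226.]), 0.72)]
top cleaner_dock [(array([361.4, 298.3]), 0.91, array([ 0.448, -0.135,  0.   ])), (array([292.4, 207. ]), 0.61, array([0.641, 0.009, 0.   ]))] [(array([341., 277., 387., 322.]), 0.73)]
top display [(array([241.4, 152.5]), 0.81, array([0.761, 0.12 , 0.   ]))] [(array([221., 138., 267., 167.]), 0.93), (array([280., 280., 318., 318.]), 0.71)]
top flux_jar [(array([338. , 151.9]), 0.75, array([ 0.762, -0.091,  0.   ]))] [(array([332., 135., 352., 156.]), 0.92), (array([ 96., 164., 162., 279.]), 0.35)]
```

View pics/top0.png

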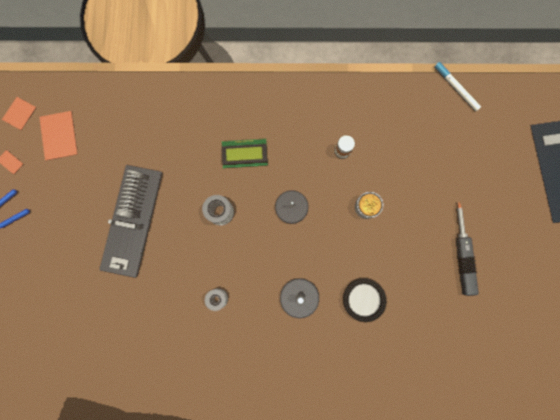

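View pics/side0.png

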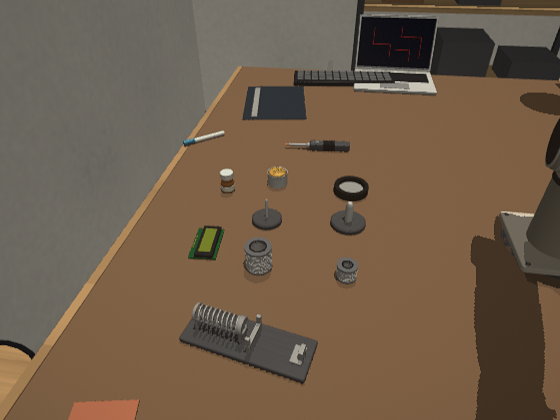

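The top view has the iron at about (467,255) with its tip up at (460,205). The rest is at (132,222) with the coil towards the top. The spools are at (218,210) and (215,300), the spindles at (292,206) and (300,298), the tin at (370,205) and the dock at (364,300). Next I zoom in on each.

Run:
```python
from h import *
t=cv2.imread("pics/top0.png"); s=cv2.imread("pics/side0.png")
def z(im,x0,y0,x1,y1,k): return cv2.resize(im[y0:y1,x0:x1],None,fx=k,fy=k,interpolation=cv2.INTER_CUBIC)
a=z(t,95,160,170,280,5); b=z(t,440,195,500,305,5)
h=max(a.shape[0],b.shape[0]); pad=lambda q:cv2.copyMakeBorder(q,0,h-q.shape[0],0,0,cv2.BORDER_CONSTANT)
cv2.imwrite("pics/z1.png",np.hstack([pad(a),pad(b)]))
cv2.imwrite("pics/z2.png",z(s,175,295,325,385,5))
cv2.imwrite("pics/z3.png",np.vstack([z(s,280,130,360,160,8)]))
```

```text
(no output)
```

View pics/z1.png

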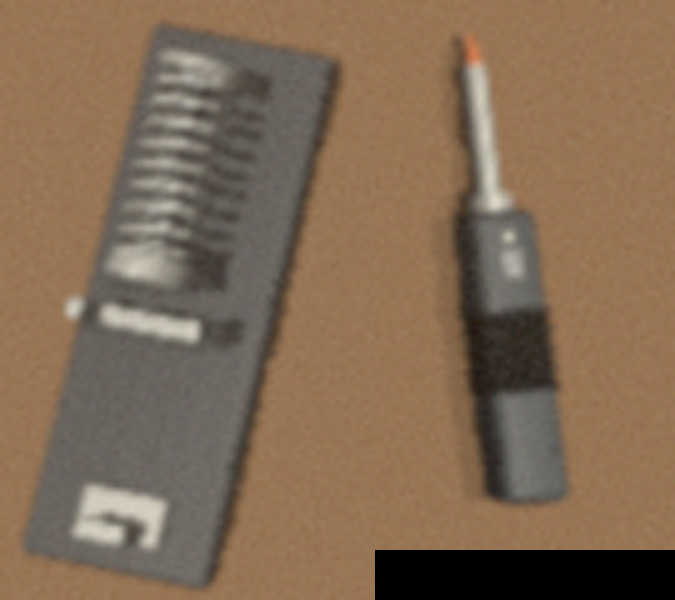

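View pics/z2.png

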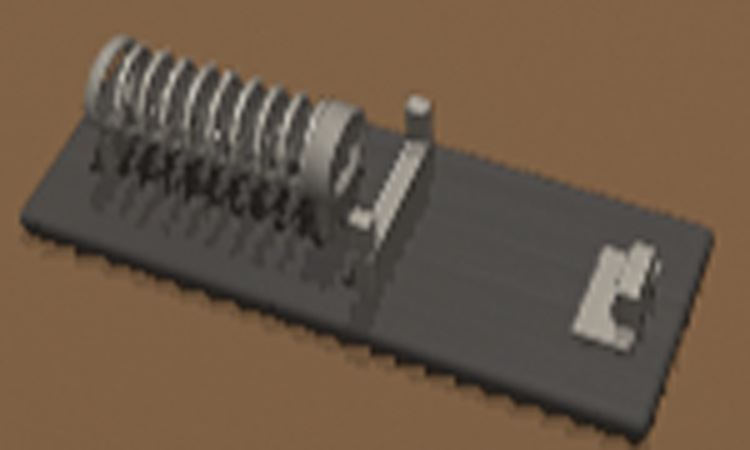

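View pics/z3.png

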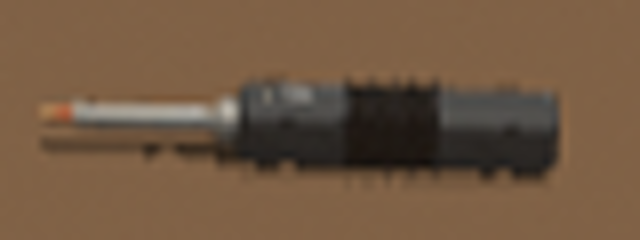

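```bash
cat > fit1.py <<'E'
from h import *
from scipy.optimize import least_squares
import pickle
C={n:bot.camera(n) for n in("top","side")}
pickle.dump(C,open("cams.pkl","wb"))
T=lambda u,v:(95+u/5-.4,160+v/5-.4); S=lambda u,v:(175+u/5-.4,295+v/5-.4)
# params x,y,yaw,h(plate),xo(plate center x), 
obs=[]
def w(p,l):
    c,s=np.cos(p[2]),np.sin(p[2]); return np.array([p[0]+c*l[0]-s*l[1],p[1]+s*l[0]+c*l[1],l[2]])
def pc(sx,sy): return lambda p:(p[4]+sx*.115,sy*.04,p[3])
def fx(*l): return lambda p:l
def fit(use):
    def f(p):
        r=[]
        for cam,px,m in use: r+=list(proj(C[cam],w(p,m(p)))-np.array(px))
        return r
    s=least_squares(f,[.58,.356,0.1,.008,.02],loss="soft_l1"); return s.x,np.array(f(s.x)).reshape(-1,2)
top=[("top",T(158,25),pc(1,1)),("top",T(340,62),pc(1,-1)),("top",T(25,548),pc(-1,1)),("top",T(207,580),pc(-1,-1)),
 ("top",T(102,303),fx(.022,.021,.034)),("top",T(98,325),fx(.014,.021,.034)),("top",T(200,342),fx(.014,-.021,.034)),("top",T(203,320),fx(.022,-.021,.034))]
side=[("side",S(25,215),pc(1,1)),("side",S(640,430),pc(-1,1)),("side",S(712,232),pc(-1,-1))]
for u in (top,side,top+side):
    p,r=fit(u); print(np.round(p,4),"yawdeg",np.degrees(p[2])); print(np.round(r,1).tolist())
ims={n:C[n]["color"].copy() for n in C}
def line(n,a,b,col):
    a=proj(C[n],w(p,a));b=proj(C[n],w(p,b))
    o,k=((95,160),5) if n=="top" else ((175,295),5)
    g=lambda q:tuple(int(round((q[i]-o[i]+.4)*k)) for i in(0,1))
    cv2.line(Z[n],g(a),g(b),col,1)
Z={"top":cv2.resize(ims["top"][160:280,95:170],None,fx=5,fy=5),"side":cv2.resize(ims["side"][295:385,175:325],None,fx=5,fy=5)}
for n in Z:
    for z,col in((p[3],(0,255,0)),):
        q=[(p[4]+a*.115,b*.04,z) for a,b in((1,1),(1,-1),(-1,-1),(-1,1))]
        for i in range(4): line(n,q[i],q[(i+1)%4],col)
    q=[(.022,.021,.034),(.022,-.021,.034),(.014,-.021,.034),(.014,.021,.034)]
    for i in range(4): line(n,q[i],q[(i+1)%4],(0,0,255))
    for i in range(12):
        a,b=i*np.pi/6,(i+1)*np.pi/6
        for x in(.034,.126): line(n,(x,.013*np.cos(a),.046+.013*np.sin(a)),(x,.013*np.cos(b),.046+.013*np.sin(b)),(255,255,0))
    line(n,(.034,0,.046),(.126,0,.046),(255,0,255))
    line(n,(-.068,-.01,.034),(-.068,.01,.034),(0,255,255))
    cv2.imwrite(f"pics/ov_{n}.png",Z[n])
E
python3 fit1.py
```

```text
[ 0.5827  0.3563 -0.2     0.0049  0.0305] yawdeg -11.456548773390447
[[0.3, -0.5], [0.0, -0.7], [-0.2, 0.3], [0.7, 1.6], [0.1, -0.1], [-0.1, -0.7], [-0.5, -0.0], [-0.2, 0.6]]
[ 1.6362e+00  1.2530e-01 -2.0580e-01 -3.0000e-04 -1.0430e+00] yawdeg -11.79317161645496
[[0.0, -0.0], [-0.0, 0.1], [-0.0, -0.1]]
[ 0.5822  0.3546 -0.2022  0.0127  0.032 ] yawdeg -11.582473294640515
[[0.0, -1.9], [0.0, -1.9], [-1.0, -0.2], [0.2, 1.2], [0.9, 0.1], [0.7, -0.5], [0.3, 0.2], [0.7, 0.8], [-2.2, 0.5], [0.7, 1.3], [0.7, 0.0]]
```

```bash
sleep 1
```

```text
(no output)
```

View pics/ov_top.png

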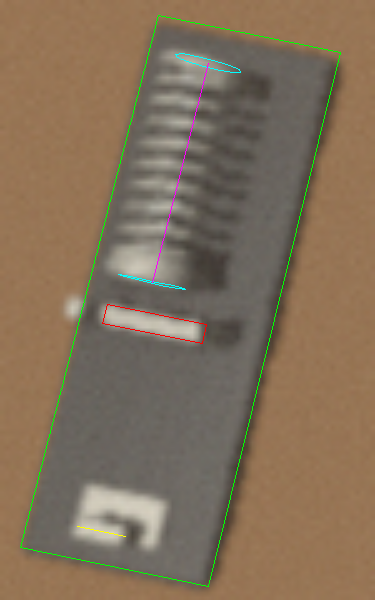

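View pics/ov_side.png

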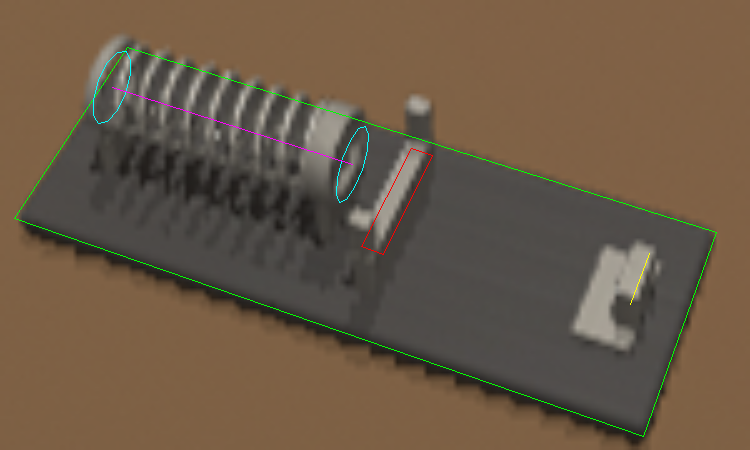

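```bash
cat > fit2.py <<'E'
from h import *
from scipy.optimize import least_squares
import pickle
C=pickle.load(open("cams.pkl","rb"))
T=lambda u,v:(440+(u-375)/5-.4,195+v/5-.4); S=lambda u,v:(280+u/8-.44,130+v/8-.44)
def w(p,l):
    c,s=np.cos(p[2]),np.sin(p[2]); return np.array([p[0]+c*l[0]-s*l[1],p[1]+s*l[0]+c*l[1],l[2]])
top=[("top",T(471,37),(.106,0,.012)),("top",T(468,212),(.03,.014,.024)),("top",T(535,212),(.03,-.014,.024)),("top",T(490,495),(-.09,.014,.012)),("top",T(567,493),(-.09,-.014,.024))]
side=[("side",S(40,110),(.106,0,.012)),("side",S(557,95),(-.09,-.014,.024)),("side",S(242,84),(.03,-.014,.024)),("side",S(555,170),(-.09,.014,0.002))]
for use in(top,side,top+side):
    def f(p):
        return np.ravel([proj(C[c],w(p,l))-np.array(px) for c,px,l in use])
    s=least_squares(f,[.55,-.35,0.1],loss="soft_l1");p=s.x
    print(np.round(p,4),np.degrees(p[2]),np.round(f(p).reshape(-1,2),1).tolist())
# other things
m={}
for t in "spool_large spool_small cleaner_tin spindle_thick spindle_thin cleaner_dock".split():
    for n in("top","side"):
        bot.camera(n)
        r=bot.cut_out(t,n)
        for q in r[:2]: print(t,n,round(q["conf"],2),np.round(q["extent"],1), q["region"].sum())
E
python3 fit2.py
python3 - <<'E'
from h import *
t=cv2.imread("pics/top0.png"); s=cv2.imread("pics/side0.png")
z=lambda im,x0,y0,x1,y1,k:cv2.resize(im[y0:y1,x0:x1],None,fx=k,fy=k,interpolation=cv2.INTER_CUBIC)
cv2.imwrite("pics/z4.png",z(t,195,180,395,330,4))
cv2.imwrite("pics/z5.png",z(s,215,155,375,295,4))
E
```

```text
[ 0.5464 -0.3491  0.0563] 3.224667523103594 [[-0.3, -1.1], [0.1, -0.3], [0.2, -1.1], [-0.5, 1.6], [0.4, 1.6]]
[ 0.5483 -0.3577  0.0516] 2.955714257288236 [[-0.2, 0.4], [0.3, -0.6], [-0.2, -1.0], [0.1, 1.0]]
[ 0.5472 -0.3496  0.0578] 3.3117639143700117 [[-0.1, -1.4], [0.3, -0.7], [0.4, -1.5], [-0.3, 1.2], [0.7, 1.3], [-0.2, 1.8], [0.6, 0.6], [-0.1, 0.4], [0.4, 2.3]]
spool_large top 0.94 [201.7 196.  236.1 222.9] 664
spool_large top 0.24 [277.6 279.6 319.4 314.3] 1245
spool_large side 0.75 [242.6 241.6 272.3 274.3] 924
spool_small top 0.82 [201.3 289.7 231.5 312.5] 427
spool_small top 0.72 [275.8 187.9 307.3 224.6] 941
spool_small side 0.72 [333.5 257.5 357.5 287.6] 543
cleaner_tin top 0.93 [354.6 191.1 383.2 221.6] 583
cleaner_tin side 0.6 [267.9 165.8 287.9 183.7] 364
spindle_thick top 0.84 [279.9 280.7 317.5 315.6] 1182
spindle_thick side 0.64 [331.2 200.3 366.6 235. ] 812
spindle_thin top 0.81 [274.1 191.  307.6 224.8] 901
spindle_thin side 0.87 [250.  204.  281.4 228.9] 485
cleaner_dock top 0.71 [341.5 276.4 389.1 325.7] 1538
cleaner_dock side 0.62 [335.5 173.3 368.3 201. ] 705
```

```bash
sleep 2
```

```text
(no output)
```

View pics/z4.png

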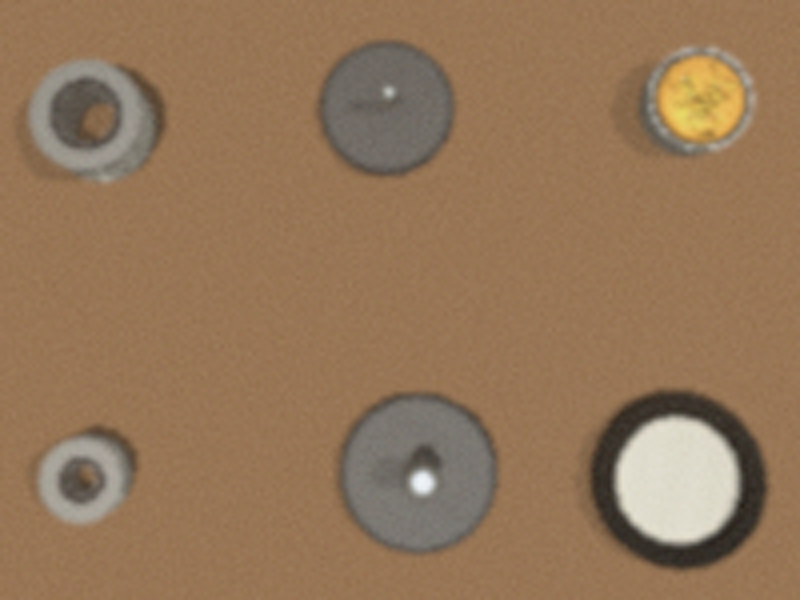

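View pics/z5.png

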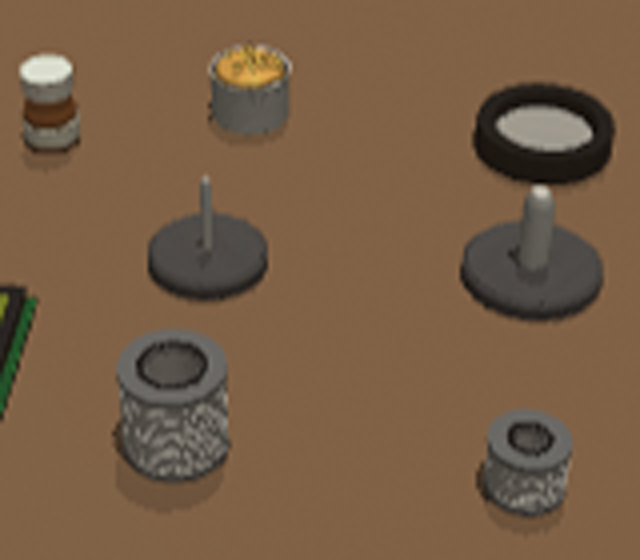

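```bash
cat > fit3.py <<'E'
from h import *
import pickle
C=pickle.load(open("cams.pkl","rb"))
T=lambda u,v:(195+u/4-.375,180+v/4-.375); S=lambda u,v:(215+u/4-.375,155+v/4-.375)
D={"spool_large":[(T(89,115),S(173,367),.056)],"spool_small":[(T(82,479),S(529,439),.034)],"tin":[(T(699,100),S(250,70),.036)],
"thin":[(T(387,107),S(208,254),.012),(T(389,92),S(206,178),.062)],"thick":[(T(419,472),S(532,267),.012),(T(422,482),S(540,190),.062)],
"dock":[(T(679,479),S(545,130),.022)]}
for k,v in D.items():
    for t,s,z in v:
        print(k,z,"top",np.round(atz(C["top"],*t,z)[:2],4),"side",np.round(atz(C["side"],*s,z)[:2],4))
# check TCP calibration using FK of tool
print(proj(C["top"],bot.get_obs()["eef_pos"]),proj(C["side"],bot.get_obs()["eef_pos"]))
print(-np.array(C["top"]["extrinsics"])[:3,:3].T@np.array(C["top"]["extrinsics"])[:3,3],-np.array(C["side"]["extrinsics"])[:3,:3].T@np.array(C["side"]["extrinsics"])[:3,3])
E
python3 fit3.py
```

```text
spool_large 0.056 top [0.6297 0.161 ] side [0.6314 0.1587]
spool_small 0.034 top [0.4491 0.1644] side [0.4507 0.1602]
tin 0.036 top [ 0.6406 -0.1485] side [ 0.6435 -0.1531]
thin 0.012 top [0.6403 0.0113] side [0.6417 0.0126]
thin 0.062 top [0.6405 0.0112] side [0.6429 0.0049]
thick 0.012 top [ 0.4507 -0.0049] side [ 0.4522 -0.0039]
thick 0.062 top [ 0.4502 -0.0044] side [ 0.4526 -0.012 ]
dock 0.022 top [ 0.4481 -0.1366] side [ 0.4488 -0.1321]
[-43.32714975 549.71579227] [689.90055422 390.62233193]
[0.51976447 0.02702546 0.83449125] [0.48604423 0.76415842 0.62876134]
```

```bash
cat > go.py <<'E'
# usage: go.py x y z jawdeg  -> needed turn about tool y and shifts (after the turn), mm
import sys
from h import *
o=bot.get_obs(); Rm=R.from_quat(o["tool_rot"]); p=o["eef_pos"]
A=Rm.as_matrix()
print("t",round(o["clock"],2),"pos",np.round(p,4),"F",np.round(o["ft_force"],1),"w",round(o["grip_width"],4),"j",np.round(o["joint_pos"],2))
print("axes x",np.round(A[:,0],3),"y",np.round(A[:,1],3),"z",np.round(A[:,2],3))
jd=np.degrees(np.arctan2(A[1,0],A[0,0])); print("jaw yaw",round(jd,2))
if len(sys.argv)>1:
    x,y,z,j=map(float,sys.argv[1:5])
    d=(j-jd+90)%180-90
    # target: y straight down, x at yaw (jd+d)
    a=np.radians(jd+d); X=np.array([np.cos(a),np.sin(a),0]); Y=np.array([0,0,-1.]); M=np.c_[X,Y,np.cross(X,Y)]
    rv=(Rm.inv()*R.from_matrix(M)).as_rotvec(degrees=True)
    print("turn",np.round(rv,2)); dp=np.array([x,y,z])-p
    print("shift old axes",np.round(A.T@dp*1e3,1),"shift new axes",np.round(M.T@dp*1e3,1))
E
python3 go.py 0.5193 -0.3511 0.15 93.3
```

```text
t 3.4 pos [0.1221 0.4849 0.2313] F [-0.1  0.1 -0.6] w 0.0854 j [ 1.32  0.24  0.01  1.34 -0.    1.57]
axes x [ 0.244  0.97  -0.   ] y [ 0. -0. -1.] z [-0.97   0.244 -0.   ]
jaw yaw 75.86
turn [  0.   -17.44  -0.  ]
shift old axes [-713.6   81.3 -589.3] shift new axes [-857.4   81.3 -348.4]
```

```bash
python3 -m inch '0 -8.7 0 0 0 0 0; 0 -8.7 0 0 0 0 0; 0 0 0 -50 0 -20 0; 0 0 0 -50 0 -20 0; 0 0 0 -50 0 -20 0; 0 0 0 -50 0 -20 0; 0 0 0 -50 0 -20 0; 0 0 0 -50 0 -20 0; 0 0 0 -50 0 -20 0; 0 0 0 -50 0 -20 0'; python3 go.py 0.5193 -0.3511 0.15 93.3
```

```text
clock: 4.65
eef_pos: [0.3052, 0.0931, 0.2317]
tool_rot: [0.486, 0.515, -0.514, -0.485]
ft_force: [0.7, 0.6, -0.6]
grip_width: 0.0854
t 4.65 pos [0.3052 0.0931 0.2317] F [ 0.7  0.6 -0.6] w 0.0854 j [ 0.3  -0.13 -0.39  1.31  0.    0.24]
axes x [-0.057  0.998  0.   ] y [ 0.002  0.001 -1.   ] z [-0.998 -0.057 -0.002]
jaw yaw 93.28
turn [ 0.09 -0.02  0.03]
shift old axes [-455.7   81.8 -188.2] shift new axes [-455.7   81.7 -188.2]
```

```bash
python3 -m inch '0 0 0 -55 0 -23 0; 0 0 0 -55 0 -23 0; 0 0 0 -55 0 -23 0; 0 0 0 -55 0 -23 0; 0 0 0 -55 0 -23 0; 0 0 0 -55 10 -23 0; 0 0 0 -55 20 -23 0; 0 0 0 -55 20 -20 0; 0 0 0 0 20 0 0; 0 0 0 0 0 0 0'; python3 go.py 0.5193 -0.3511 0.08 93.3
python3 - <<'E'
from h import *
for n in("top","side"):
    c=bot.camera(n); cv2.imwrite(f"pics/a_{n}.png",c["color"])
    e=bot.get_obs()["eef_pos"]; print(proj(c,e))
t=cv2.imread("pics/a_top.png"); s=cv2.imread("pics/a_side.png")
z=lambda im,x0,y0,x1,y1,k:cv2.resize(im[y0:y1,x0:x1],None,fx=k,fy=k,interpolation=cv2.INTER_CUBIC)
cv2.imwrite("pics/a.png",np.hstack([z(t,410,190,530,310,3),z(s,260,60,380,180,3)]))
E
```

```text
clock: 5.9
eef_pos: [0.5088, -0.3338, 0.1586]
tool_rot: [-0.484, -0.513, 0.514, 0.488]
ft_force: [-0.6, 0.1, 0.4]
grip_width: 0.0853
t 5.9 pos [ 0.5088 -0.3338  0.1586] F [-0.6  0.1  0.4] w 0.0853 j [-0.58  0.5   0.19  1.27  0.   -0.64]
axes x [-0.056  0.998  0.003] y [-0.005  0.003 -1.   ] z [-0.998 -0.056  0.005]
jaw yaw 93.2
turn [-0.26 -0.1   0.2 ]
shift old axes [-18.1  78.5  -9.9] shift new axes [-17.8  78.6  -9.5]
[495.88624629 269.96698519]
[335.14214047 102.15681025]
```

View pics/a.png

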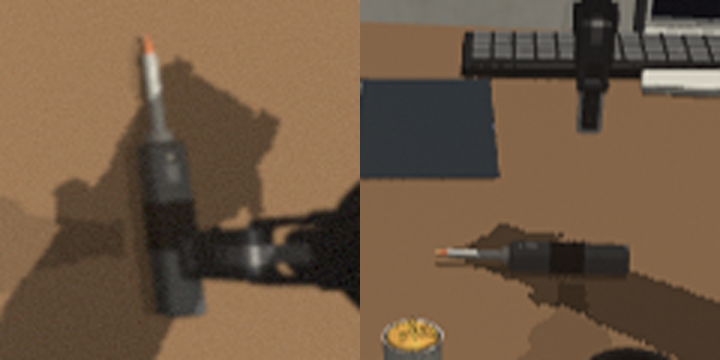

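```bash
python3 -m inch '0 0 0 -9 20 -5 0; 0 0 0 -9 30 -5 0; 0 0 0 0 30 0 0; 0 0 0 0 0 0 0'; python3 go.py 0.5193 -0.3511 0.005 93.3
python3 - <<'E'
from h import *
for n in("top","side"):
    c=bot.camera(n); cv2.imwrite(f"pics/a_{n}.png",c["color"])
t=cv2.imread("pics/a_top.png"); s=cv2.imread("pics/a_side.png")
z=lambda im,x0,y0,x1,y1,k:cv2.resize(im[y0:y1,x0:x1],None,fx=k,fy=k,interpolation=cv2.INTER_CUBIC)
cv2.imwrite("pics/b.png",np.hstack([z(t,430,190,530,310,4),z(s,270,70,370,190,4)]))
E
```

```text
clock: 6.5
eef_pos: [0.5195, -0.3501, 0.0786]
tool_rot: [-0.483, -0.514, 0.515, 0.487]
ft_force: [-0.4, 0.4, 0.3]
grip_width: 0.0852
t 6.5 pos [ 0.5195 -0.3501  0.0786] F [-0.4  0.4  0.3] w 0.0852 j [-0.59  0.59  0.13  1.12 -0.   -0.65]
axes x [-0.057  0.998  0.003] y [-0.005  0.003 -1.   ] z [-0.998 -0.057  0.005]
jaw yaw 93.29
turn [-0.26 -0.01  0.19]
shift old axes [-1.3 73.6 -0. ] shift new axes [-1.  73.6  0.3]
```

View pics/b.png

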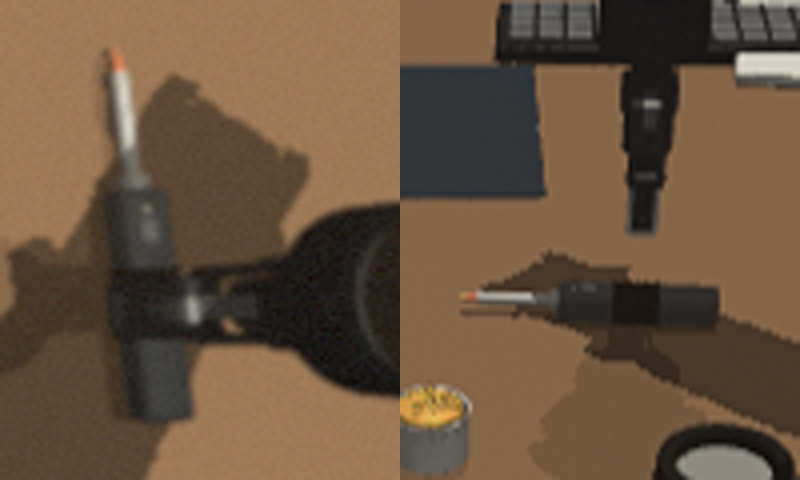

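```bash
python3 -m inch '0 0 0 0 35 0 0; 0 0 0 -1 28 0 0; 0 0 0 0 10 0 0; 0 0 0 0 0 0 0'; python3 go.py 0.5193 -0.3511 0.005 93.3; python3 -m inch '0 0 0 0 0 0 1; 0 0 0 0 0 0 1; 0 0 0 0 0 0 1; 0 0 0 0 0 0 1; 0 0 0 0 0 0 1; 0 0 0 0 0 0 1; 0 0 0 0 0 0 1; 0 0 0 0 0 0 1'; python3 go.py 0.5193 -0.3511 0.005 93.3
```

```text
clock: 7.1
eef_pos: [0.5218, -0.3527, 0.0092]
tool_rot: [0.486, 0.514, -0.514, -0.485]
ft_force: [0.6, -0.7, 0.3]
grip_width: 0.0852
t 7.1 pos [ 0.5218 -0.3527  0.0092] F [ 0.6 -0.7  0.3] w 0.0852 j [-0.59  0.66  0.06  0.97 -0.   -0.65]
axes x [-0.057  0.998 -0.001] y [ 0.001 -0.001 -1.   ] z [-0.998 -0.057 -0.001]
jaw yaw 93.27
turn [ 0.04 -0.03 -0.03]
shift old axes [1.7 4.2 2.4] shift new axes [1.7 4.2 2.4]
clock: 8.1
eef_pos: [0.5219, -0.3529, 0.0094]
tool_rot: [0.486, 0.514, -0.514, -0.485]
ft_force: [0.1, -0.2, 5.8]
grip_width: 0.0262
t 8.1 pos [ 0.5219 -0.3529  0.0094] F [ 0.1 -0.2  5.8] w 0.0262 j [-0.59  0.66  0.06  0.96  0.   -0.65]
axes x [-0.057  0.998 -0.001] y [ 0.002 -0.001 -1.   ] z [-0.998 -0.057 -0.002]
jaw yaw 93.26
turn [ 0.09 -0.04 -0.06]
shift old axes [1.9 4.4 2.5] shift new axes [1.9 4.4 2.5]
```

```bash
python3 -m inch '0 0 0 0 0 0 0.45; 0 0 0 0 0 0 0.45; 0 0 0 0 6 0 0.45; 0 0 0 0 0 0 0.45; 0 0 0 0 0 0 1; 0 0 0 0 0 0 1; 0 0 0 0 0 0 1; 0 0 0 0 0 0 1; 0 0 0 0 0 0 1; 0 0 0 0 0 0 1'; python3 go.py; python3 -m inch '0 0 0 0 -20 0 1; 0 0 0 0 -30 0 1; 0 0 0 0 -30 0 1; 0 0 0 0 -30 0 1; 0 0 0 0 -20 0 1; 0 0 0 0 0 0 1';python3 go.py;python3 - <<'E'
from h import *
for n in("top","side"):
    c=bot.camera(n); cv2.imwrite(f"pics/a_{n}.png",c["color"])
t=cv2.imread("pics/a_top.png"); s=cv2.imread("pics/a_side.png")
z=lambda im,x0,y0,x1,y1,k:cv2.resize(im[y0:y1,x0:x1],None,fx=k,fy=k,interpolation=cv2.INTER_CUBIC)
cv2.imwrite("pics/c.png",np.hstack([z(t,430,170,530,310,4),z(s,270,40,370,180,4)]))
E
```

```text
clock: 9.35
eef_pos: [0.5213, -0.3525, 0.0024]
tool_rot: [-0.486, -0.514, 0.514, 0.486]
ft_force: [0.6, -0.1, -0.0]
grip_width: 0.0266
t 9.35 pos [ 0.5213 -0.3525  0.0024] F [ 0.6 -0.1 -0. ] w 0.0266 j [-0.59  0.67  0.05  0.95 -0.   -0.65]
axes x [-0.057  0.998  0.   ] y [-0.  0. -1.] z [-0.998 -0.057  0.   ]
jaw yaw 93.26
clock: 10.1
eef_pos: [0.5223, -0.3532, 0.1343]
tool_rot: [0.487, 0.514, -0.514, -0.484]
ft_force: [0.1, -0.7, -1.6]
grip_width: 0.0271
t 10.1 pos [ 0.5223 -0.3532  0.1343] F [ 0.1 -0.7 -1.6] w 0.0271 j [-0.59  0.55  0.21  1.23  0.   -0.65]
axes x [-0.057  0.998 -0.002] y [ 0.003 -0.002 -1.   ] z [-0.998 -0.057 -0.003]
jaw yaw 93.26
```

View pics/c.png

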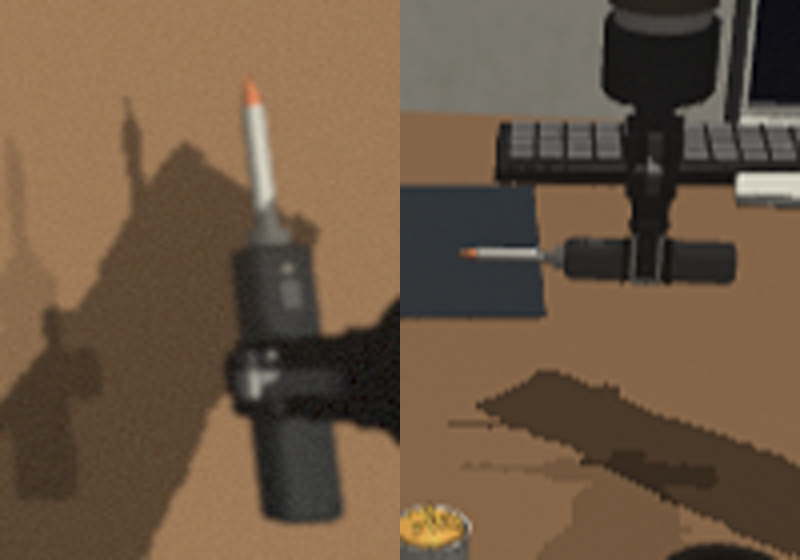

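Run:
```python
from h import *
import pickle
C=pickle.load(open("cams.pkl","rb")); e=np.array([.5223,-.3532,.1343])
f=np.array([.998,.057]); 
for n,u,v,z,nm in(("top",430+251/4-.4,170+79/4-.4,.144,"tip"),("side",270+60/4-.4,40+254/4-.4,.144,"tip"),("top",430+272/4-.4,170+246/4-.4,.156,"shoulder"),("top",430+303/4-.4,170+520/4-.4,.150,"rear"),("side",270+165/4-.4,40+238/4-.4,.156,"shoulder"),("side",270+335/4-.4,40+244/4-.4,.156,"rear")):
    p=atz(C[n],u,v,z); d=p[:2]-e[:2]; print(nm,n,np.round(p,4),"along",np.round(d@f,4),"lat",np.round(-d[0]*f[1]+d[1]*f[0],4))
```

```text
tip top [ 0.652  -0.3453  0.144 ] along 0.1299 lat 0.0005
tip side [ 0.6531 -0.3494  0.144 ] along 0.1308 lat -0.0036
shoulder top [ 0.5762 -0.3434  0.156 ] along 0.0543 lat 0.0068
rear top [ 0.459  -0.3524  0.15  ] along -0.0631 lat 0.0044
shoulder side [ 0.5795 -0.3594  0.156 ] along 0.0567 lat -0.0095
rear side [ 0.4607 -0.3653  0.156 ] along -0.0622 lat -0.0086
```

```bash
python3 go.py .4307 .3869 .135 78.4; python3 -m inch '0 7.45 0 0 0 0 1; 0 7.45 0 0 0 0 1; 0 0 0 50 0 25 1; 0 0 0 50 0 25 1; 0 0 0 50 0 25 1; 0 0 0 50 0 25 1; 0 0 0 50 0 25 1; 0 0 0 50 0 25 1'; python3 go.py .4307 .3869 .135 78.4
```

```text
t 10.2 pos [ 0.5208 -0.3522  0.1315] F [-0.8  0.1 -1.7] w 0.0267 j [-0.59  0.55  0.21  1.23  0.   -0.65]
axes x [-0.057  0.998  0.001] y [-0.001  0.001 -1.   ] z [-0.998 -0.057  0.001]
jaw yaw 93.26
turn [-0.06 14.86  0.03]
shift old axes [743.   -2.9  48. ] shift new axes [705.9  -3.5 236.9]
clock: 11.2
eef_pos: [0.4331, -0.0267, 0.1311]
tool_rot: [-0.548, -0.446, 0.447, 0.549]
ft_force: [0.1, 0.8, -0.9]
grip_width: 0.0268
t 11.2 pos [ 0.4331 -0.0267  0.1311] F [ 0.1  0.8 -0.9] w 0.0268 j [-0.06  0.19 -0.34  1.05  0.    0.14]
axes x [ 0.202  0.979 -0.   ] y [-0.002  0.    -1.   ] z [-0.979  0.202  0.002]
jaw yaw 78.33
turn [-0.14 -0.07 -0.01]
shift old axes [404.6  -3.8  86. ] shift new axes [404.7  -3.9  85.5]
```

```bash
python3 -m inch '0 0 0 50 0 11 1; 0 0 0 50 0 11 1; 0 0 0 50 0 11 1; 0 0 0 50 0 11 1; 0 0 0 50 0 11 1; 0 0 0 50 0 11 1; 0 0 0 50 0 10 1; 0 0 0 40 0 8 1; 0 0 0 0 0 0 1; 0 0 0 0 0 0 1'; python3 go.py .4307 .3869 .135 78.4
python3 - <<'E'
from h import *
for n in("top","side"):
    c=bot.camera(n); cv2.imwrite(f"pics/d_{n}.png",c["color"])
t=cv2.imread("pics/d_top.png"); s=cv2.imread("pics/d_side.png")
z=lambda im,x0,y0,x1,y1,k:cv2.resize(im[y0:y1,x0:x1],None,fx=k,fy=k,interpolation=cv2.INTER_CUBIC)
cv2.imwrite("pics/d.png",np.hstack([z(t,50,150,180,330,3),z(s,175,240,315,420,3)]))
E
```

```text
clock: 12.45
eef_pos: [0.4303, 0.3694, 0.1308]
tool_rot: [0.548, 0.445, -0.448, -0.548]
ft_force: [-0.0, -0.7, -2.3]
grip_width: 0.0268
t 12.45 pos [0.4303 0.3694 0.1308] F [-0.  -0.7 -2.3] w 0.0268 j [ 0.71  0.44  0.02  1.15 -0.    0.91]
axes x [ 0.202  0.979 -0.003] y [-0.003 -0.003 -1.   ] z [-0.979  0.202  0.002]
jaw yaw 78.37
turn [-0.11 -0.03 -0.18]
shift old axes [17.2 -4.3  3.1] shift new axes [17.2 -4.2  3.1]
```

View pics/d.png

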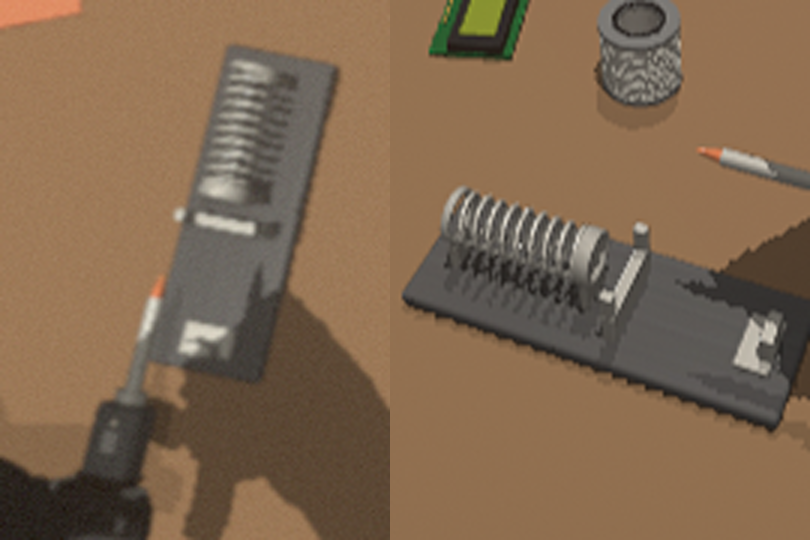

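```bash
python3 -m inch '0 0 0 10 15 3 1; 0 0 0 7 25 0 1; 0 0 0 0 30 0 1; 0 0 0 0 20 0 1; 0 0 0 0 0 0 1; 0 0 0 0 0 0 1'; python3 go.py .4307 .3869 .0415 78.4
cat > shot.py <<'E'
import sys
from h import *
k=sys.argv[1]
c=bot.camera("top");t=c["color"];c=bot.camera("side");s=c["color"]
z=lambda im,x0,y0,x1,y1,k:cv2.resize(im[y0:y1,x0:x1],None,fx=k,fy=k,interpolation=cv2.INTER_CUBIC)
np.save(f"pics/{k}_t.npy",t);np.save(f"pics/{k}_s.npy",s)
a=list(map(int,sys.argv[2:6]));b=list(map(int,sys.argv[6:10]));q=float(sys.argv[10])
A=z(t,*a,q);B=z(s,*b,q);h=max(A.shape[0],B.shape[0]);P=lambda m:cv2.copyMakeBorder(m,0,h-m.shape[0],0,0,cv2.BORDER_CONSTANT)
cv2.imwrite(f"pics/{k}.png",np.hstack([P(A),P(B)]))
E
python3 shot.py e 80 160 170 310 175 295 325 385 3.3
```

```text
clock: 13.3
eef_pos: [0.4322, 0.388, 0.0428]
tool_rot: [-0.548, -0.447, 0.446, 0.548]
ft_force: [0.5, 0.0, -1.5]
grip_width: 0.0268
t 13.3 pos [0.4322 0.388  0.0428] F [ 0.5  0.  -1.5] w 0.0268 j [ 0.73  0.54 -0.06  0.97  0.    0.94]
axes x [0.202 0.979 0.001] y [ 0.001  0.001 -1.   ] z [-0.979  0.202 -0.   ]
jaw yaw 78.34
turn [ 0.02 -0.06  0.04]
shift old axes [-1.4  1.3  1.2] shift new axes [-1.4  1.3  1.2]
```

View pics/e.png

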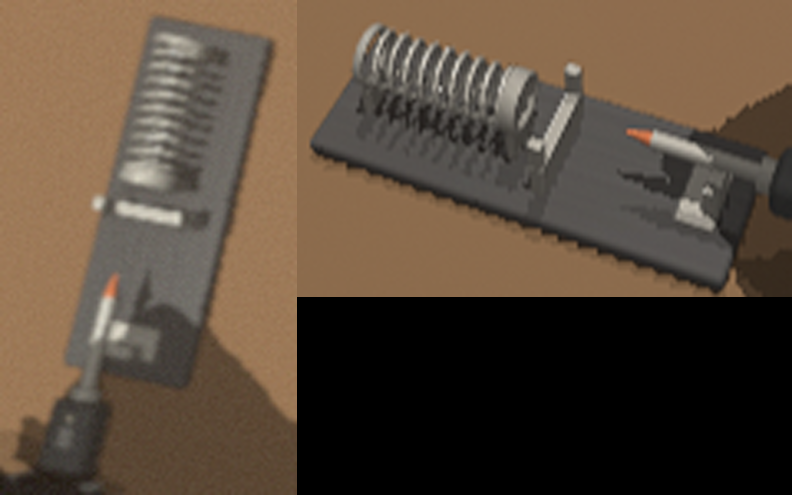

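Run:
```python
import numpy as np,cv2
t=np.load("pics/e_t.npy");s=np.load("pics/e_s.npy")
z=lambda im,x0,y0,x1,y1,k:cv2.resize(im[y0:y1,x0:x1],None,fx=k,fy=k,interpolation=cv2.INTER_CUBIC)
a=z(t,95,160,150,260,6);b=z(s,185,295,300,355,4);b=cv2.copyMakeBorder(b,0,600-b.shape[0],0,0,cv2.BORDER_CONSTANT)
cv2.imwrite("pics/f.png",np.hstack([a,b]))
```

```text
(no output)
```

View pics/f.png

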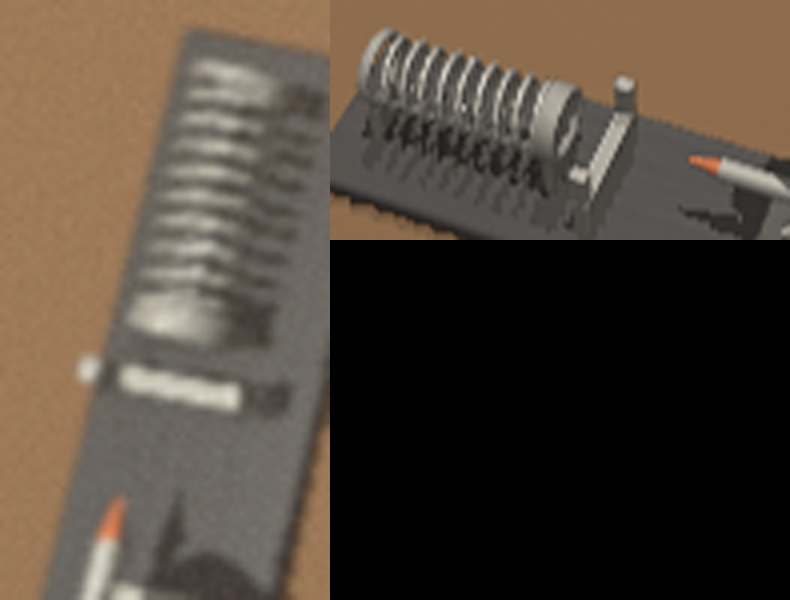

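```bash
python3 -m inch '0 0 0 -5 2.5 0 1; 0 0 0 0 0 0 1; 0 0 0 0 0 -15 1; 0 0 0 0 0 -15 1; 0 0 0 0 0 -15 1; 0 0 0 0 0 -15 1; 0 0 0 0 0 0 1'; python3 go.py .5529 .3559 .0365 78.4
python3 shot.py g 95 160 165 290 175 280 325 385 4
```

```text
clock: 14.28
eef_pos: [0.4911, 0.3704, 0.0398]
tool_rot: [0.549, 0.446, -0.446, -0.549]
ft_force: [-0.6, 0.1, -1.5]
grip_width: 0.0266
t 14.28 pos [0.4911 0.3704 0.0398] F [-0.6  0.1 -1.5] w 0.0266 j [ 0.65  0.6   0.04  1.01 -0.    0.85]
axes x [0.204 0.979 0.   ] y [ 0.001  0.    -1.   ] z [-0.979  0.204 -0.   ]
jaw yaw 78.25
turn [ 0.02 -0.15  0.02]
shift old axes [ -1.6   3.3 -63.4] shift new axes [ -1.7   3.3 -63.4]
```

View pics/g.png

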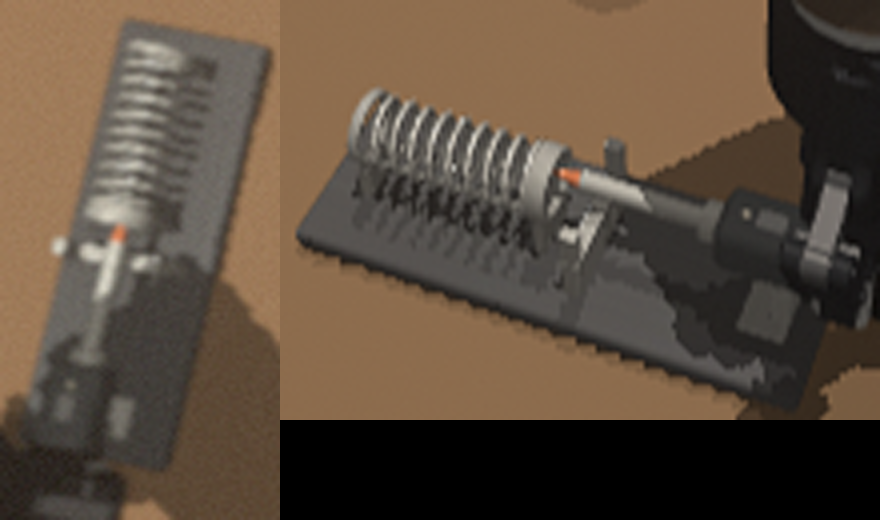

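```bash
python3 -m inch '0 0 0 -1 0 -13 1; 0 0 0 0 0 -13 1; 0 0 0 0 0 -12 1; 0 0 0 0 0 -12 1; 0 0 0 0 0 0 1'; python3 go.py .5529 .3559 .0365 78.4
python3 shot.py i 95 160 165 290 175 280 325 385 4
```

```text
clock: 15.0
eef_pos: [0.5395, 0.3594, 0.0398]
tool_rot: [0.548, 0.447, -0.446, -0.548]
ft_force: [-1.0, 0.4, -1.5]
grip_width: 0.027
t 15.0 pos [0.5395 0.3594 0.0398] F [-1.   0.4 -1.5] w 0.027 j [ 0.59  0.66  0.15  1.06 -0.    0.79]
axes x [0.203 0.979 0.   ] y [ 0.  0. -1.] z [-0.979  0.203 -0.   ]
jaw yaw 78.28
turn [ 0.02 -0.12  0.02]
shift old axes [ -0.7   3.3 -13.8] shift new axes [ -0.7   3.3 -13.8]
```

View pics/i.png

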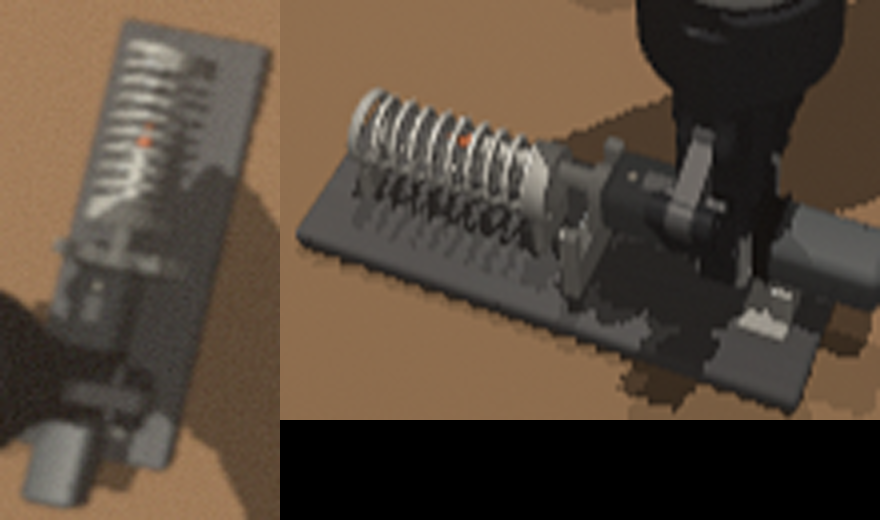

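```bash
python3 -m inch '0 0 0 -0.5 0 -7 1; 0 0 0 0 0 -7 1; 0 0 0 0 0 0 1'; python3 go.py .5529 .3559 .0365 78.4
python3 shot.py j 95 200 155 290 215 300 325 375 6
```

```text
clock: 15.48
eef_pos: [0.5526, 0.3564, 0.04]
tool_rot: [0.548, 0.447, -0.446, -0.548]
ft_force: [-0.5, -0.4, -1.7]
grip_width: 0.0269
t 15.47 pos [0.5526 0.3564 0.04  ] F [-0.5 -0.4 -1.7] w 0.0269 j [ 0.57  0.68  0.18  1.07 -0.    0.78]
axes x [0.202 0.979 0.   ] y [ 0.001  0.    -1.   ] z [-0.979  0.202 -0.   ]
jaw yaw 78.33
turn [ 0.03 -0.07  0.02]
shift old axes [-0.4  3.5 -0.4] shift new axes [-0.4  3.5 -0.4]
```

View pics/j.png

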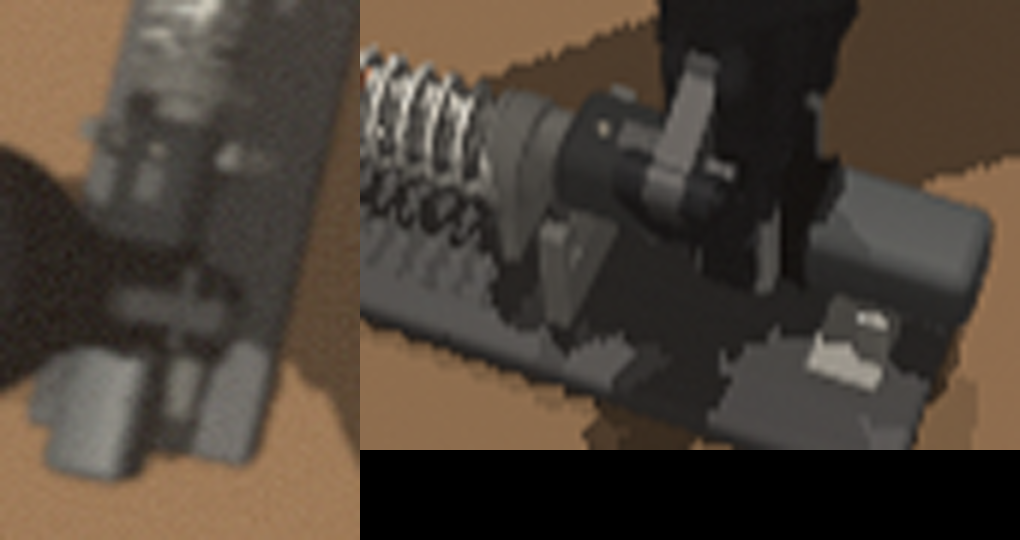

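Run:
```python
from h import *
import pickle
C=pickle.load(open("cams.pkl","rb"))
def W(p,l):
    c,s=np.cos(p[2]),np.sin(p[2]); return np.array([p[0]+c*l[0]-s*l[1],p[1]+s*l[0]+c*l[1],l[2]])
rest=(.5835,.352,np.radians(-11.6))
tc=np.array([.5526,.3560]); yw=np.radians(-11.7)
iron=(tc[0]+.0265*np.cos(yw),tc[1]+.0265*np.sin(yw),yw); zb=.038
off={"top":(95,200),"side":(215,300)}; out=[]
for n,e in(("top","t"),("side","s")):
    im=np.load(f"pics/j_{e}.npy"); x,y=off[n]
    im=im[y:y+90,x:x+(60 if n=="top" else 110)]; im=cv2.resize(im,None,fx=6,fy=6,interpolation=cv2.INTER_CUBIC)
    im=cv2.convertScaleAbs(im,alpha=1.6)
    def L(p,a,b,c):
        g=lambda q:tuple(int(round(v)) for v in (proj(C[n],W(p,q))-np.array([x,y])+.4)*6)
        cv2.line(im,g(a),g(b),c,1)
    def box(p,x0,x1,y0,y1,z0,z1,c):
        P=[(a,b,d) for a in(x0,x1) for b in(y0,y1) for d in(z0,z1)]
        for i in range(8):
            for j in range(i):
                if sum(P[i][k]!=P[j][k] for k in range(3))==1: L(p,P[i],P[j],c)
    box(iron,-.09,.03,-.014,.014,zb,zb+.024,(0,255,0))
    box(rest,.014,.022,.021,.03,.005,.052,(0,0,255)); box(rest,.014,.022,-.03,-.021,.034,.052,(0,0,255))
    for k in range(16):
        a,b=k*np.pi/8,(k+1)*np.pi/8; L(rest,(.034,.013*np.cos(a),.046+.013*np.sin(a)),(.034,.013*np.cos(b),.046+.013*np.sin(b)),(255,255,0))
    out.append(im)
h=max(o.shape[0] for o in out); out=[cv2.copyMakeBorder(o,0,h-o.shape[0],0,0,cv2.BORDER_CONSTANT) for o in out]
cv2.imwrite("pics/k.png",np.hstack(out))
```

```text
(no output)
```

View pics/k.png

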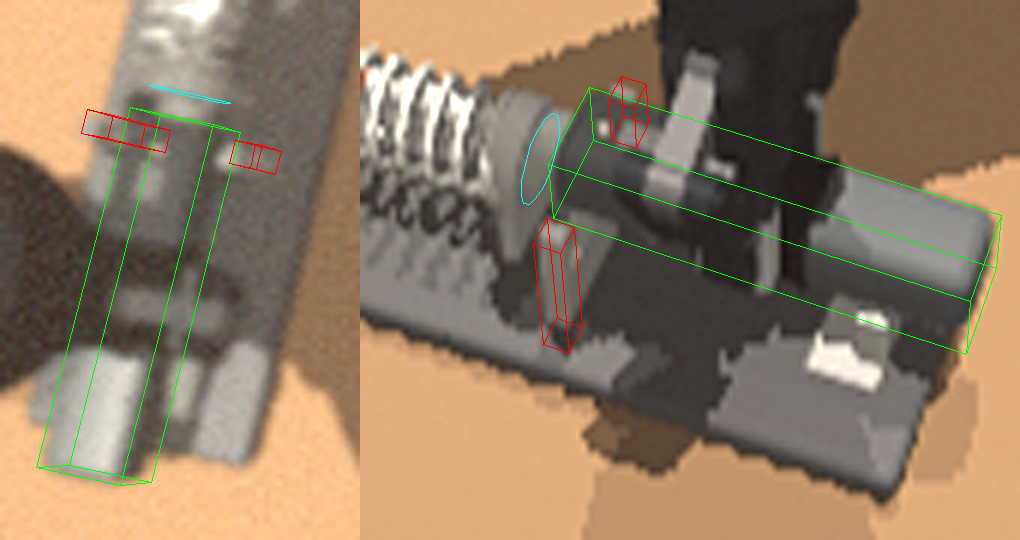

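```bash
python3 -m inch '0 0 0 0 1 -2.5 1; 0 0 0 0 1 0 1; 0 0 0 0 0 0 1'; python3 -m inch '0 0 0 0 1 0 1; 0 0 0 0 0 0 1'; python3 -m inch '0 0 0 0 1 0 1; 0 0 0 0 0 0 1'
```

```text
clock: 15.95
eef_pos: [0.5542, 0.3558, 0.0377]
tool_rot: [-0.548, -0.447, 0.447, 0.548]
ft_force: [-0.3, -0.0, -1.6]
grip_width: 0.0272
clock: 16.2
eef_pos: [0.5543, 0.3559, 0.0368]
tool_rot: [-0.548, -0.447, 0.447, 0.548]
ft_force: [-0.4, -0.2, -1.8]
grip_width: 0.0265
clock: 16.45
eef_pos: [0.5544, 0.356, 0.0364]
tool_rot: [-0.548, -0.447, 0.447, 0.548]
ft_force: [-1.5, -0.0, 2.2]
grip_width: 0.0267
```

Contact with the supports (Fz rose from -1.8 to +2.2 N). Now I open slowly and lift away.

```bash
python3 -m inch '0 0 0 0 0 0 0.5; 0 0 0 0 0 0 0.5; 0 0 0 0 0 0 0.2; 0 0 0 0 0 0 0.2; 0 0 0 0 -10 0 0.2; 0 0 0 0 -25 0 0.2; 0 0 0 0 -40 0 0.2; 0 0 0 0 -50 0 0.2; 0 0 0 -30 -50 20 0.2; 0 0 0 -50 0 20 0; 0 0 0 -50 0 10 0; 0 0 0 -50 0 0 0'
python3 go.py; python3 shot.py l 95 160 165 290 175 280 325 385 4
```

```text
clock: 17.95
eef_pos: [0.4681, 0.1887, 0.2122]
tool_rot: [0.548, 0.448, -0.446, -0.548]
ft_force: [1.1, -0.2, 0.5]
grip_width: 0.0855
t 17.95 pos [0.4681 0.1887 0.2122] F [ 1.1 -0.2  0.5] w 0.0855 j [ 0.38  0.26 -0.02  1.29 -0.    0.59]
axes x [0.2   0.98  0.001] y [ 0.002  0.001 -1.   ] z [-0.98   0.2   -0.002]
jaw yaw 78.44
```

View pics/l.png

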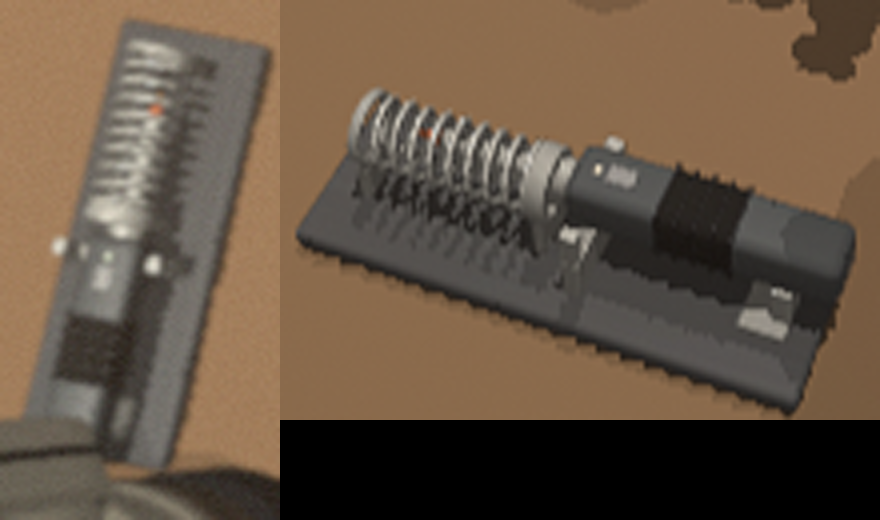

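Run:
```python
import numpy as np,cv2
t=np.load("pics/l_t.npy");s=np.load("pics/l_s.npy")
z=lambda im,x0,y0,x1,y1,k:cv2.resize(im[y0:y1,x0:x1],None,fx=k,fy=k,interpolation=cv2.INTER_CUBIC)
a=z(t,100,165,150,245,7);b=z(s,190,295,275,345,7);b=cv2.copyMakeBorder(b,0,560-b.shape[0],0,0,cv2.BORDER_CONSTANT)
cv2.imwrite("pics/m.png",cv2.convertScaleAbs(np.hstack([a,b]),alpha=1.5))
```

```text
(no output)
```

View pics/m.png

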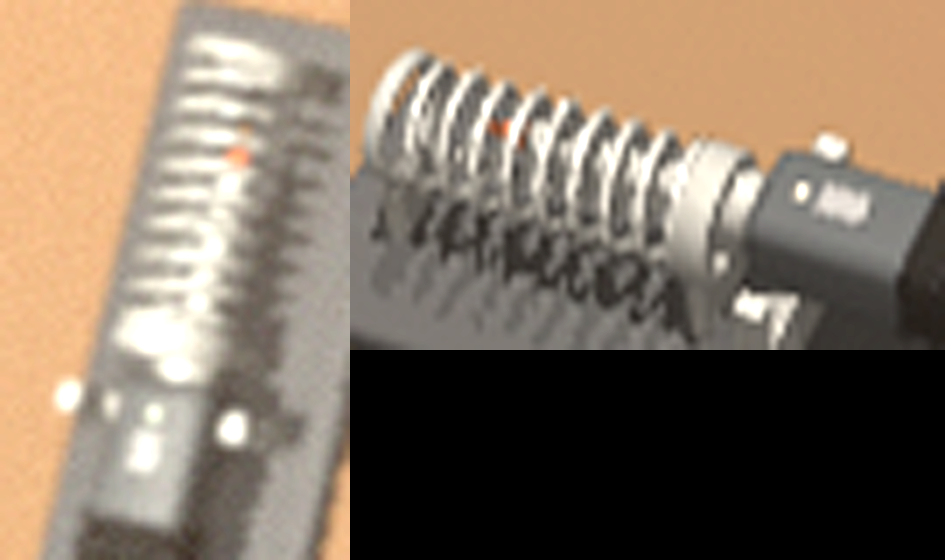

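```bash
python3 go.py .5544 .356 .15 78.3;  python3 -m inch '0 0 0 50 10 -16 0; 0 0 0 50 20 -16 0; 0 0 0 45 20 -16 0; 0 0 0 36 12 -3 0; 0 0 0 0 0 0 0; 0 0 0 0 0 0 0';  python3 go.py .5544 .356 .0364 78.3
```

```text
t 18.05 pos [0.4676 0.186  0.2122] F [-0.4  1.4  0.8] w 0.0854 j [ 0.38  0.26 -0.02  1.29 -0.    0.59]
axes x [ 0.206  0.979 -0.001] y [ 0.    -0.001 -1.   ] z [-0.979  0.206 -0.   ]
jaw yaw 78.11
turn [ 0.02 -0.19 -0.07]
shift old axes [184.3  62.  -49.9] shift new axes [184.1  62.2 -50.5]
clock: 18.8
eef_pos: [0.5554, 0.3569, 0.1491]
tool_rot: [0.548, 0.447, -0.447, -0.548]
ft_force: [0.9, -1.4, 0.1]
grip_width: 0.0853
t 18.8 pos [0.5554 0.3569 0.1491] F [ 0.9 -1.4  0.1] w 0.0853 j [ 0.57  0.6   0.34  1.31 -0.    0.77]
axes x [ 0.201  0.98  -0.   ] y [ 0. -0. -1.] z [-0.98   0.201 -0.   ]
jaw yaw 78.39
turn [ 0.01  0.09 -0.01]
shift old axes [ -1.1 112.7   0.8] shift new axes [ -1.1 112.7   0.8]
```

```bash
python3 -m inch '0 0 0 -1 45 0 0; 0 0 0 0 45 0 0; 0 0 0 0 23 0 0; 0 0 0 0 0 0 0; 0 0 0 0 0 0 1; 0 0 0 0 0 0 1; 0 0 0 0 0 0 1; 0 0 0 0 0 0 1; 0 0 0 0 0 0 1; 0 0 0 0 0 0 1; 0 0 0 0 0 0 1';  python3 go.py .5544 .356 .0364 78.3; python3 -m inch '0 0 0 0 -2 0 1; 0 0 0 0 0 -2 1; 0 0 0 0 0 0 1';  python3 -m inch '0 0 0 0 0 -2 1; 0 0 0 0 0 0 1'
```

```text
clock: 20.18
eef_pos: [0.5562, 0.3563, 0.0375]
tool_rot: [0.548, 0.448, -0.446, -0.548]
ft_force: [0.2, -0.3, 5.4]
grip_width: 0.0268
t 20.18 pos [0.5562 0.3563 0.0375] F [ 0.2 -0.3  5.4] w 0.0268 j [ 0.57  0.68  0.19  1.07 -0.    0.77]
axes x [0.202 0.979 0.002] y [ 0.002  0.001 -1.   ] z [-0.979  0.202 -0.002]
jaw yaw 78.36
turn [0.12 0.06 0.1 ]
shift old axes [-0.6  1.1  1.8] shift new axes [-0.6  1.1  1.8]
clock: 20.55
eef_pos: [0.5572, 0.3552, 0.0376]
tool_rot: [-0.548, -0.446, 0.447, 0.548]
ft_force: [-0.6, -0.5, 0.8]
grip_width: 0.0267
clock: 20.8
eef_pos: [0.5594, 0.3547, 0.0376]
tool_rot: [0.548, 0.447, -0.447, -0.548]
ft_force: [1.2, -0.3, -1.7]
grip_width: 0.027
```

```bash
python3 -m inch '0 0 0 0 0 -1.5 1; 0 0 0 0 0 0 1';  python3 go.py; python3 shot.py n 100 165 150 245 190 295 275 345 7
```

```text
clock: 21.05
eef_pos: [0.5608, 0.3545, 0.0377]
tool_rot: [0.548, 0.447, -0.447, -0.548]
ft_force: [-0.6, -0.5, -1.8]
grip_width: 0.0269
t 21.05 pos [0.5608 0.3545 0.0377] F [-0.6 -0.5 -1.8] w 0.0269 j [ 0.56  0.69  0.2   1.08 -0.    0.77]
axes x [ 0.202  0.979 -0.   ] y [-0. -0. -1.] z [-0.979  0.202  0.   ]
jaw yaw 78.35
```

View pics/n.png

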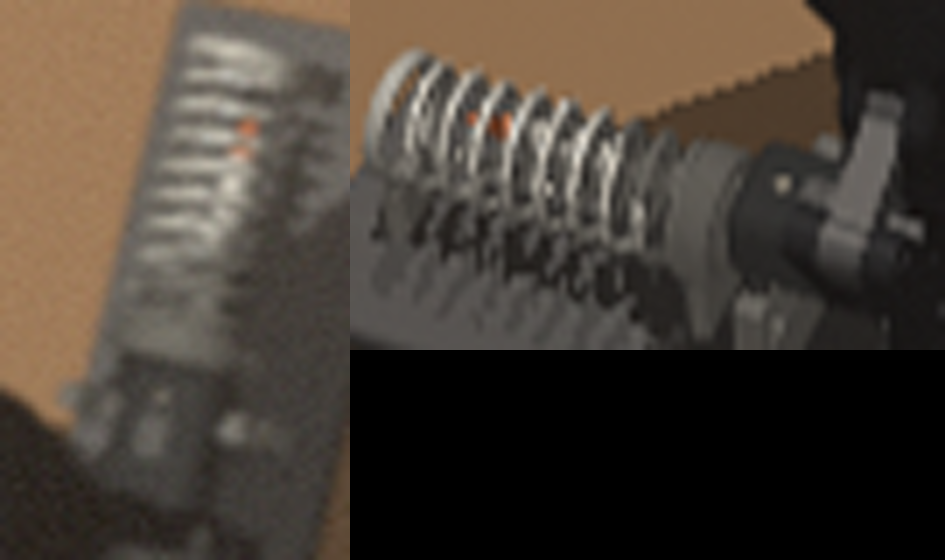

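```bash
python3 -m inch '0 0 0 0 1 0 1; 0 0 0 0 0 0 1';python3 -m inch '0 0 0 0 0.7 0 1; 0 0 0 0 0 0 1'
```

```text
clock: 21.4
eef_pos: [0.5608, 0.3546, 0.0375]
tool_rot: [0.548, 0.447, -0.447, -0.548]
ft_force: [-1.5, -1.6, 2.8]
grip_width: 0.0268
clock: 21.65
eef_pos: [0.5608, 0.3545, 0.0375]
tool_rot: [0.548, 0.447, -0.447, -0.548]
ft_force: [-2.3, -2.0, 6.2]
grip_width: 0.0267
```

```bash
python3 -m inch '0 0 0 0 0 0 0.5; 0 0 0 0 0 0 0.5; 0 0 0 0 0 0 0.2; 0 0 0 0 0 0 0.2; 0 0 0 0 -10 0 0.2; 0 0 0 0 -25 0 0.2; 0 0 0 0 -40 0 0.2; 0 0 0 0 -45 0 0; 0 0 0 -40 -20 0 0; 0 0 0 -55 0 0 0; 0 0 0 -55 0 0 0; 0 0 0 -40 0 0 0'
python3 go.py .63 .1605 .1 78.3; python3 shot.py o 85 160 170 300 175 280 325 385 4
```

```text
clock: 23.15
eef_pos: [0.522, 0.1665, 0.1774]
tool_rot: [0.549, 0.447, -0.446, -0.548]
ft_force: [0.0, 0.3, 0.7]
grip_width: 0.0856
t 23.15 pos [0.522  0.1665 0.1774] F [0.  0.3 0.7] w 0.0856 j [ 0.31  0.36  0.03  1.24 -0.    0.51]
axes x [0.203 0.979 0.   ] y [ 0.001  0.    -1.   ] z [-0.979  0.203 -0.001]
jaw yaw 78.31
turn [0.07 0.01 0.02]
shift old axes [  16.    77.6 -106.9] shift new axes [  16.    77.4 -107. ]
```

View pics/o.png

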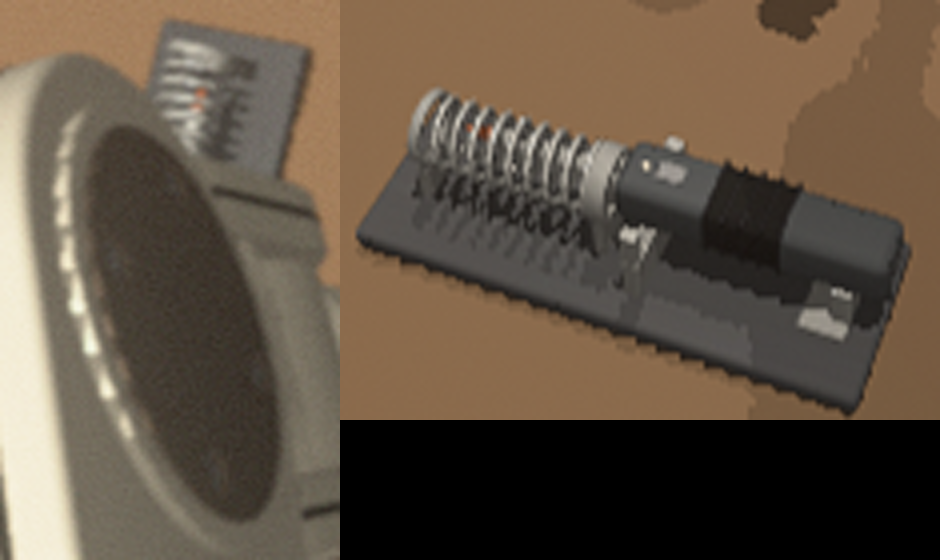

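```bash
python3 -m inch '0 0 0 -2 10 -53 0; 0 0 0 -3 20 -54 0; 0 0 0 0 20 0 0; 0 0 0 0 20 0 0; 0 0 0 0 0 0 0'
python3 go.py .6305 .1595 .015 78.3; python3 shot.py p 180 170 260 270 200 180 310 290 5
```

```text
clock: 23.88
eef_pos: [0.6251, 0.1423, 0.1044]
tool_rot: [-0.547, -0.446, 0.448, 0.549]
ft_force: [0.1, -0.3, -0.2]
grip_width: 0.085
t 23.88 pos [0.6251 0.1423 0.1044] F [ 0.1 -0.3 -0.2] w 0.085 j [0.22 0.6  0.21 1.19 0.   0.43]
axes x [ 0.201  0.98  -0.001] y [-0.004 -0.001 -1.   ] z [-0.98   0.201  0.004]
jaw yaw 78.39
turn [-0.21  0.09 -0.08]
shift old axes [18.  89.4 -2.1] shift new axes [17.9 89.4 -1.8]
```

View pics/p.png

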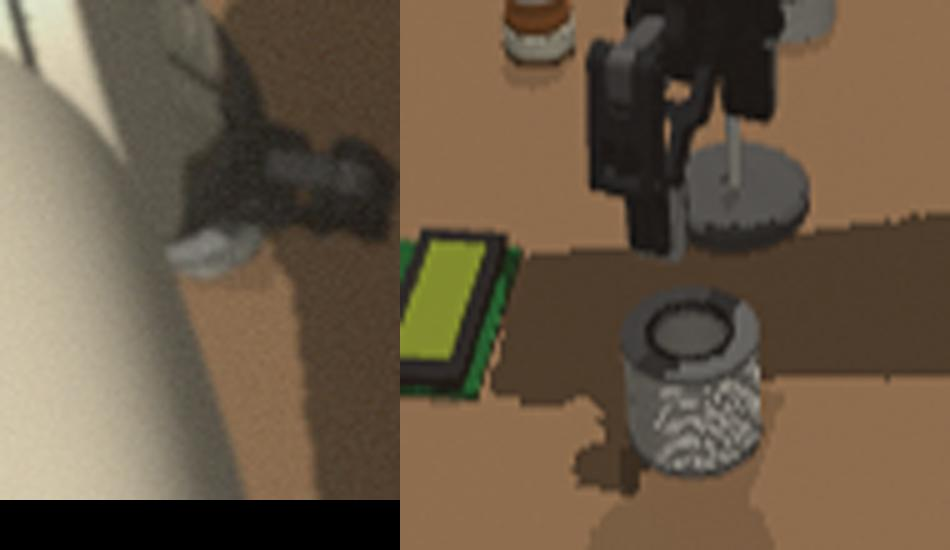

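```bash
python3 -m inch '0 0 0 18 0 -2 0; 0 0 0 0 0 0 0; 0 0 0 0 30 0 0; 0 0 0 0 35 0 0; 0 0 0 0 24 0 0; 0 0 0 0 0 0 0'
python3 go.py .6305 .1595 .015 78.3; python3 shot.py p 180 170 260 270 200 180 310 290 5
```

```text
clock: 24.72
eef_pos: [0.6299, 0.1591, 0.0152]
tool_rot: [-0.547, -0.445, 0.448, 0.549]
ft_force: [-0.0, 0.4, -0.1]
grip_width: 0.0856
t 24.73 pos [0.6299 0.1591 0.0152] F [-0.   0.4 -0.1] w 0.0856 j [ 0.25  0.69  0.14  1.02 -0.    0.45]
axes x [ 0.201  0.98  -0.002] y [-0.004 -0.001 -1.   ] z [-0.98   0.201  0.004]
jaw yaw 78.39
turn [-0.24  0.09 -0.12]
shift old axes [ 0.5  0.2 -0.5] shift new axes [ 0.5  0.2 -0.5]
```

View pics/p.png

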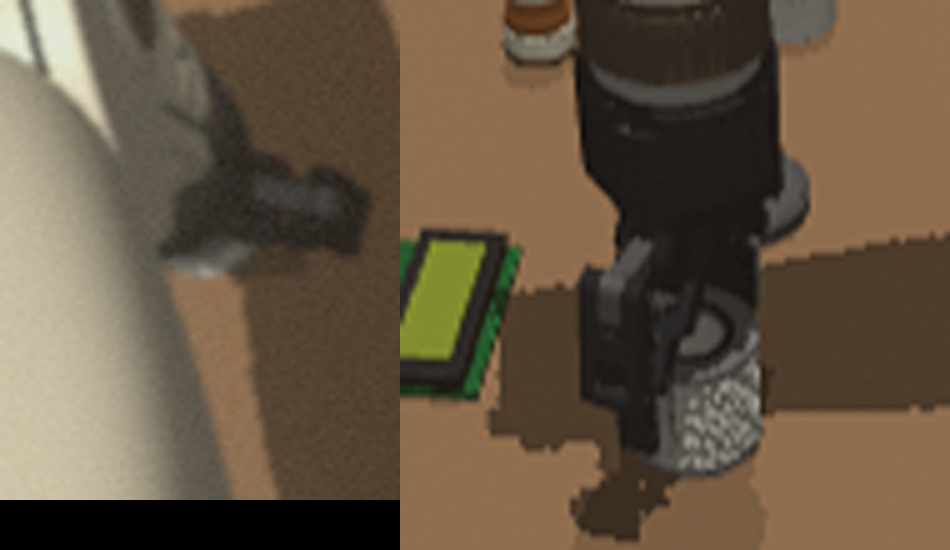

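Run:
```python
from h import *
import pickle
C=pickle.load(open("cams.pkl","rb"))
for d in(.0427,.050,.057):
    q=np.array([.6299+.201*d,.1591+.98*d,.027]); print(d,(proj(C["side"],q)-[200,180]+.4)*5+[400,0])
print((proj(C["side"],[.6299,.1591,.056])-[200,180]+.4)*5+[400,0])
```

```text
0.0427 [655.80480339 457.0540752 ]
0.05 [648.3485652  469.63298944]
0.057 [641.10683851 481.85001584]
[694.90684484 334.93134714]
```

```bash
python3 -m inch '0 0 0 0 0 2.5 0; 0 0 0 0 0 0 1; 0 0 0 0 0 0 1; 0 0 0 0 0 0 1; 0 0 0 0 0 0 1; 0 0 0 0 0 0 1; 0 0 0 0 0 0 1; 0 0 0 0 -20 0 1; 0 0 0 0 -35 0 1; 0 0 0 0 -40 0 1; 0 0 0 0 -10 0 1; 0 0 0 0 0 0 1'
python3 go.py .4515 -.004 .12 78.3; python3 shot.py q 180 170 260 270 200 150 310 260 5
```

```text
clock: 26.32
eef_pos: [0.629, 0.1595, 0.1213]
tool_rot: [-0.548, -0.446, 0.447, 0.548]
ft_force: [0.5, -0.4, -5.9]
grip_width: 0.0543
t 26.32 pos [0.629  0.1595 0.1213] F [ 0.5 -0.4 -5.9] w 0.0543 j [ 0.25  0.6   0.26  1.23 -0.    0.45]
axes x [ 0.202  0.979 -0.001] y [-0.001 -0.    -1.   ] z [-0.979  0.202  0.001]
jaw yaw 78.36
turn [-0.05  0.06 -0.03]
shift old axes [-196.     1.5  140.8] shift new axes [-196.1    1.3  140.6]
```

View pics/q.png

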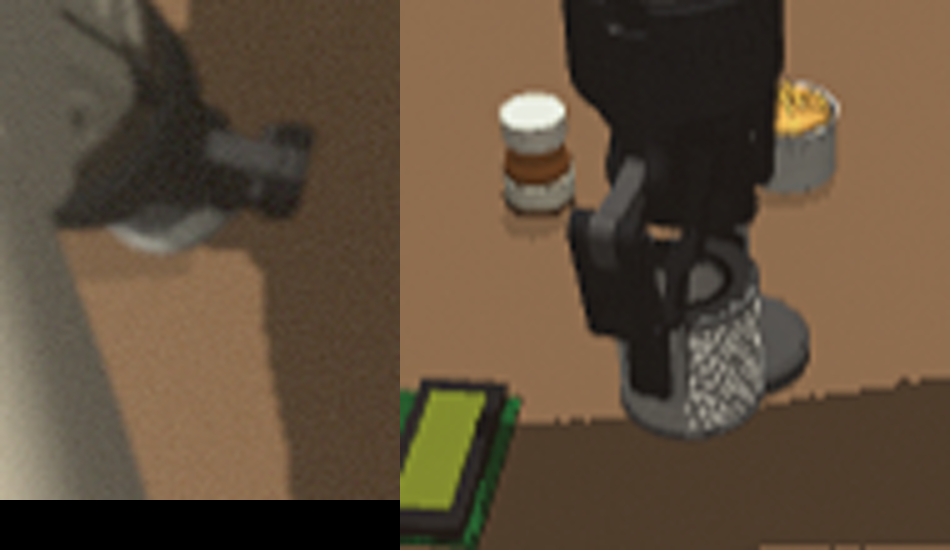

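```bash
python3 -m inch '0 0 0 -39 0 28 1; 0 0 0 -39 0 28 1; 0 0 0 -39 0 28 1; 0 0 0 -39 0 28 1; 0 0 0 -39 0 28 1; 0 0 0 0 20 0 1; 0 0 0 0 0 0 1; 0 0 0 0 0 0 1'
python3 go.py .4515 -.004 .095 78.3; python3 shot.py r 240 220 360 340 300 120 400 240 4
```

```text
clock: 27.42
eef_pos: [0.4529, -0.0028, 0.1019]
tool_rot: [-0.548, -0.447, 0.447, 0.548]
ft_force: [-0.3, 0.2, -5.6]
grip_width: 0.0542
t 27.43 pos [ 0.4529 -0.0028  0.1019] F [-0.3  0.2 -5.6] w 0.0542 j [-0.01  0.25 -0.34  0.98  0.    0.2 ]
axes x [ 0.201  0.98  -0.   ] y [-0.001  0.    -1.   ] z [-0.98   0.201  0.001]
jaw yaw 78.39
turn [-0.06  0.09 -0.01]
shift old axes [-1.5  6.9  1.1] shift new axes [-1.5  6.9  1.1]
```

View pics/r.png

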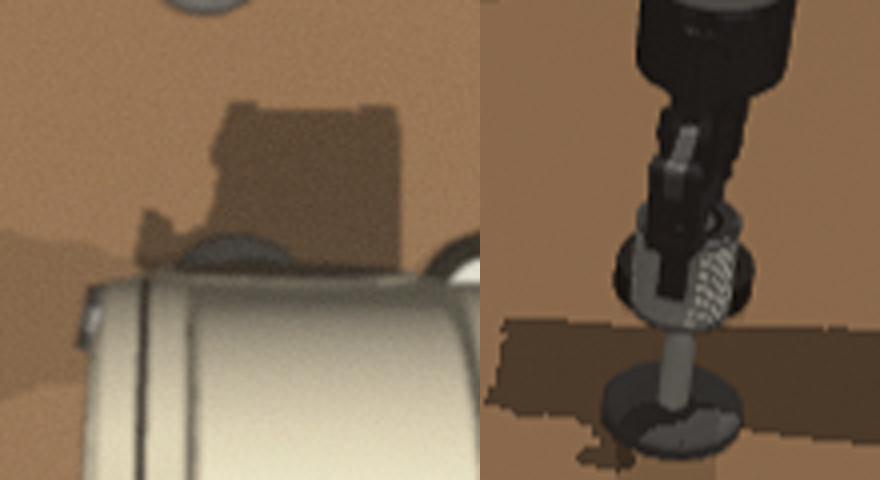

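```bash
python3 -m inch '0 0 0 -1.5 10 1 1; 0 0 0 0 10 0 1; 0 0 0 0 6 0 1; 0 0 0 0 0 0 1'; python3 -m inch '0 0 0 0 5 0 1; 0 0 0 0 0 0 1'; python3 -m inch '0 0 0 0 5 0 1; 0 0 0 0 0 0 1';python3 go.py .4515 -.004 .027 78.3; python3 shot.py s 240 220 360 340 300 120 400 240 4
```

```text
clock: 28.02
eef_pos: [0.4509, -0.0042, 0.0754]
tool_rot: [-0.548, -0.446, 0.447, 0.549]
ft_force: [-0.5, -0.2, -4.5]
grip_width: 0.0541
clock: 28.28
eef_pos: [0.4514, -0.0043, 0.071]
tool_rot: [-0.548, -0.447, 0.447, 0.548]
ft_force: [0.2, 0.4, -5.0]
grip_width: 0.054
clock: 28.52
eef_pos: [0.4512, -0.0043, 0.0659]
tool_rot: [-0.548, -0.447, 0.447, 0.548]
ft_force: [-0.6, 0.6, -5.2]
grip_width: 0.0546
t 28.52 pos [ 0.4512 -0.0043  0.0659] F [-0.6  0.6 -5.2] w 0.0546 j [-0.01  0.3  -0.39  0.89 -0.    0.19]
axes x [ 0.202  0.979 -0.   ] y [-0.001  0.    -1.   ] z [-0.979  0.202  0.001]
jaw yaw 78.36
turn [-0.04  0.06 -0.01]
shift old axes [ 0.3 38.9 -0.2] shift new axes [ 0.3 38.9 -0.2]
```

View pics/s.png

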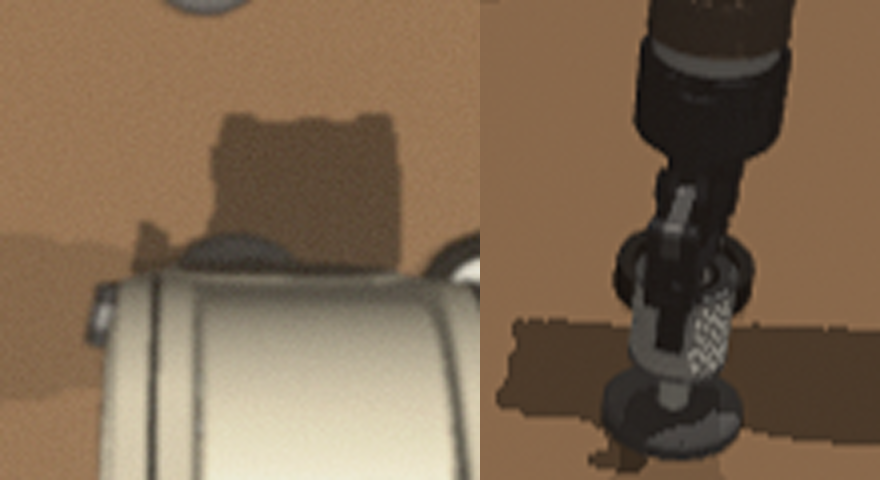

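```bash
python3 -m inch '0 0 0 0 10 0 1; 0 0 0 0 10 0 1; 0 0 0 0 10 0 1; 0 0 0 0 4 0 1; 0 0 0 0 0 0 1'; python3 -m inch '0 0 0 0 3 0 1; 0 0 0 0 0 0 1'; python3 -m inch '0 0 0 0 1.5 0 1; 0 0 0 0 0 0 1'
```

```text
clock: 29.25
eef_pos: [0.4513, -0.0042, 0.0318]
tool_rot: [-0.548, -0.446, 0.447, 0.548]
ft_force: [-0.2, -0.4, -4.9]
grip_width: 0.0545
clock: 29.5
eef_pos: [0.4521, -0.0043, 0.0308]
tool_rot: [0.548, 0.447, -0.446, -0.548]
ft_force: [-2.9, -0.7, 5.6]
grip_width: 0.0541
clock: 29.75
eef_pos: [0.4522, -0.0043, 0.0307]
tool_rot: [0.549, 0.447, -0.446, -0.548]
ft_force: [-7.2, -0.7, 20.1]
grip_width: 0.0545
```

```bash
python3 -m inch '0 0 0 0 -1 0 0.4; 0 0 0 0 0 0 0.2; 0 0 0 0 0 0 0; 0 0 0 0 0 0 0; 0 0 0 0 -15 0 0; 0 0 0 0 -35 0 0; 0 0 0 0 -45 0 0; 0 0 0 20 -10 0 0; 0 0 0 50 0 0 0; 0 0 0 50 0 0 0; 0 0 0 30 0 0 0; 0 0 0 0 0 0 0'
python3 go.py .4495 .163 .07 78.3; python3 shot.py t 180 170 400 330 230 150 380 300 2.7
```

```text
clock: 31.25
eef_pos: [0.4822, 0.1446, 0.1334]
tool_rot: [0.547, 0.448, -0.448, -0.547]
ft_force: [-0.8, 0.4, -0.4]
grip_width: 0.0855
t 31.25 pos [0.4822 0.1446 0.1334] F [-0.8  0.4 -0.4] w 0.0855 j [ 0.29  0.31 -0.16  1.1   0.    0.49]
axes x [0.198 0.98  0.   ] y [ 0.  0. -1.] z [-0.98   0.198 -0.   ]
jaw yaw 78.56
turn [0.01 0.26 0.01]
shift old axes [11.5 63.4 35.8] shift new axes [11.4 63.4 35.8]
```

View pics/t.png

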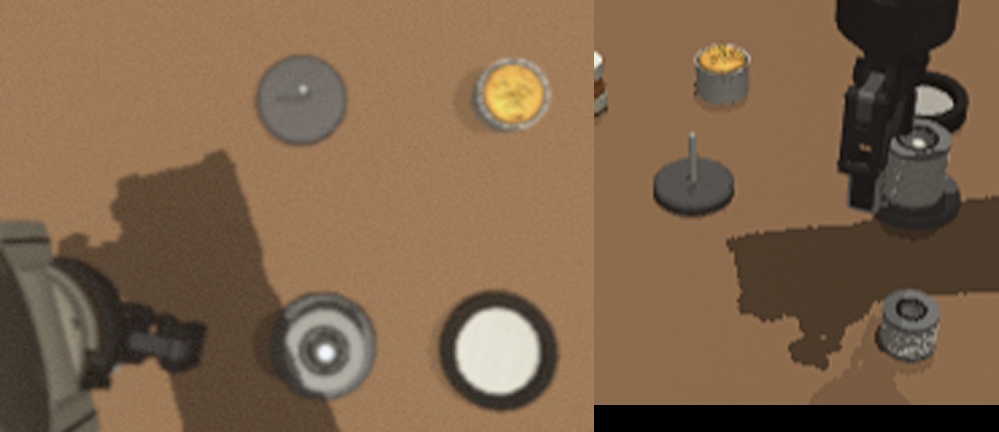

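```bash
python3 -m inch '0 0 0 11 15 36 0; 0 0 0 0 25 0 0; 0 0 0 0 20 0 0; 0 0 0 0 0 0 0'; python3 go.py .4495 .1625 .005 78.3; python3 shot.py u 190 270 240 330 310 200 400 300 6
```

```text
clock: 31.85
eef_pos: [0.4471, 0.159, 0.0724]
tool_rot: [-0.548, -0.445, 0.448, 0.549]
ft_force: [-0.4, -0.3, -0.2]
grip_width: 0.0854
t 31.85 pos [0.4471 0.159  0.0724] F [-0.4 -0.3 -0.2] w 0.0854 j [ 0.34  0.33 -0.32  0.93 -0.    0.55]
axes x [ 0.203  0.979 -0.002] y [-0.004 -0.002 -1.   ] z [-0.979  0.203  0.003]
jaw yaw 78.26
turn [-0.2  -0.04 -0.13]
shift old axes [ 4.1 67.4 -1.8] shift new axes [ 3.9 67.4 -1.6]
```

View pics/u.png

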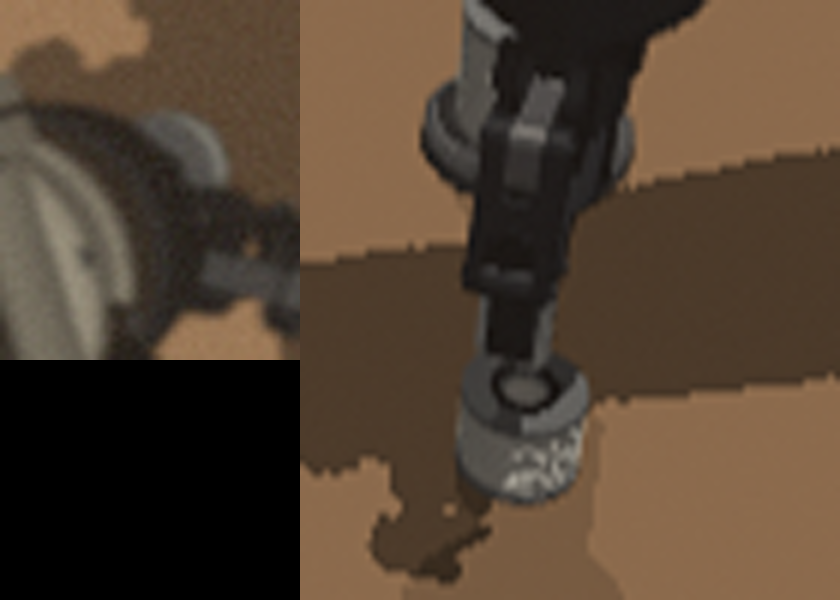

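Run:
```python
from h import *
import pickle
C=pickle.load(open("cams.pkl","rb"))
f=lambda p:(proj(C["side"],p)-[310,200]+.4)*6+[300,0]
for d in(.0427,.050): print(f([.4471+.203*d,.159+.979*d,.085]))
print(f([.4471-.203*.045,.159-.979*.045,.085]),f([.4495,.1625,.034]),f([.4471,.159,.034]))
```

```text
[518.24635566 362.16754035]
[512.56316259 377.96976837]
[580.80139011 188.23206   ] [527.18827817 393.85087006] [534.79293144 387.19620875]
```

```bash
python3 -m inch '0 0 0 4 30 -2.5 0; 0 0 0 0 30 0 0; 0 0 0 0 7 0 0; 0 0 0 0 0 0 0; 0 0 0 0 0 0 1; 0 0 0 0 0 0 1; 0 0 0 0 0 0 1; 0 0 0 0 0 0 1; 0 0 0 0 0 0 1; 0 0 0 0 0 0 1; 0 0 0 0 0 0 1; 0 0 0 0 0 0 1'; python3 go.py .4495 .1625 .005 78.3; python3 -m inch '0 0 0 0 -20 0 1; 0 0 0 0 -35 0 1; 0 0 0 0 -35 0 1; 0 0 0 0 -15 0 1; 0 0 0 0 0 0 1';  python3 go.py .641 .0113 .11 78.3; python3 shot.py v 190 250 260 330 310 180 400 280 6
```

```text
clock: 33.45
eef_pos: [0.453, 0.1644, 0.008]
tool_rot: [0.548, 0.447, -0.446, -0.548]
ft_force: [0.0, -0.6, 6.4]
grip_width: 0.0402
t 33.45 pos [0.453  0.1644 0.008 ] F [ 0.  -0.6  6.4] w 0.0402 j [ 0.35  0.43 -0.38  0.76 -0.    0.55]
axes x [0.202 0.979 0.001] y [ 0.002  0.001 -1.   ] z [-0.979  0.202 -0.002]
jaw yaw 78.36
turn [0.11 0.06 0.06]
shift old axes [-2.6  3.   3. ] shift new axes [-2.6  3.   3. ]
clock: 34.08
eef_pos: [0.4531, 0.1645, 0.1131]
tool_rot: [0.549, 0.448, -0.446, -0.548]
ft_force: [0.5, -0.0, -1.2]
grip_width: 0.04
t 34.08 pos [0.4531 0.1645 0.1131] F [ 0.5 -0.  -1.2] w 0.04 j [ 0.35  0.29 -0.25  1.02 -0.    0.55]
axes x [0.202 0.979 0.002] y [ 0.003  0.001 -1.   ] z [-0.979  0.202 -0.003]
jaw yaw 78.36
turn [0.17 0.06 0.1 ]
shift old axes [-112.1    3.6 -214.9] shift new axes [-111.9    3.1 -215.1]
```

View pics/v.png

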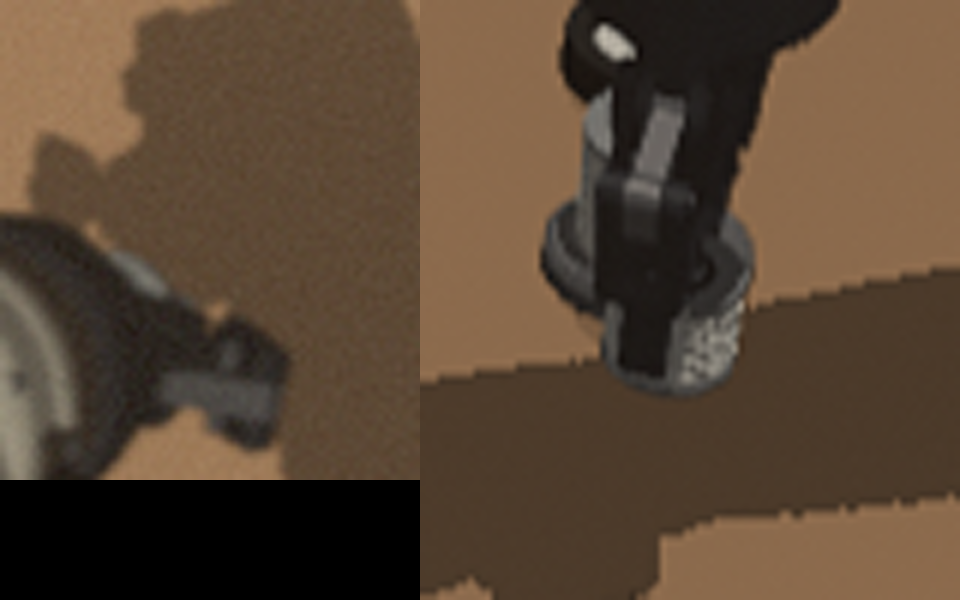

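```bash
python3 -m inch '0 0 0 -22 0 -43 1; 0 0 0 -23 0 -43 1; 0 0 0 -23 0 -43 1; 0 0 0 -23 0 -44 1; 0 0 0 -23 10 -44 1; 0 0 0 0 13 0 1; 0 0 0 0 0 0 1; 0 0 0 0 0 0 1';  python3 go.py .6435 .010 .085 78.3; python3 shot.py w 250 160 340 250 220 120 310 240 5
```

```text
clock: 35.17
eef_pos: [0.6403, 0.0096, 0.0882]
tool_rot: [-0.547, -0.447, 0.448, 0.548]
ft_force: [0.1, 0.6, -0.7]
grip_width: 0.0399
t 35.17 pos [0.6403 0.0096 0.0882] F [ 0.1  0.6 -0.7] w 0.0399 j [0.01 0.61 0.18 1.15 0.   0.22]
axes x [ 0.201  0.98  -0.   ] y [-0.002  0.    -1.   ] z [-0.98   0.201  0.002]
jaw yaw 78.43
turn [-0.12  0.13 -0.01]
shift old axes [ 1.   3.2 -3.1] shift new axes [ 1.   3.2 -3. ]
```

View pics/w.png

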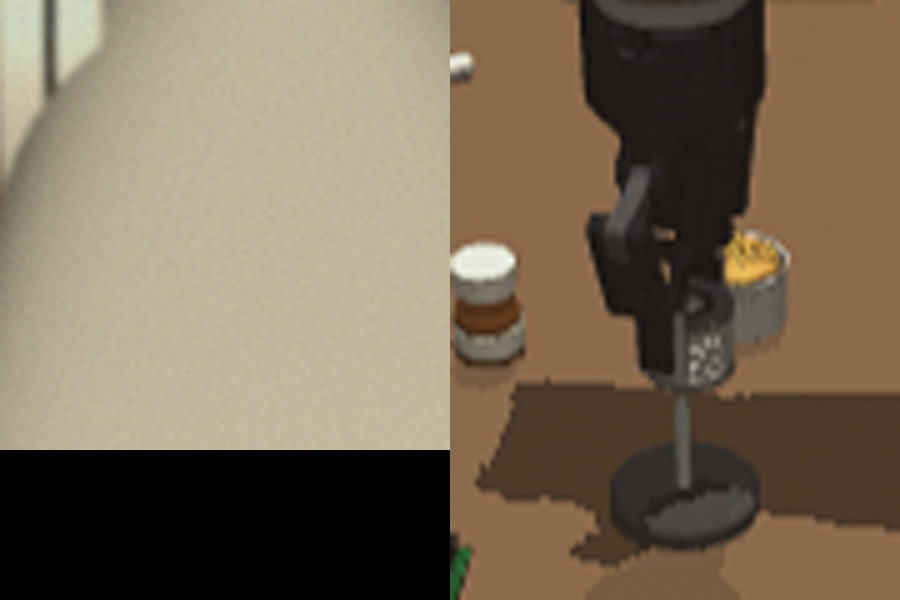

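```bash
python3 - <<'E'
from h import *
import pickle
C=pickle.load(open("cams.pkl","rb"))
f=lambda p:(proj(C["side"],p)-[220,120]+.4)*5+[450,0]
for y in(.0046,.0096,.0146):
    q=[f([.6403+.021*np.cos(a),y+.021*np.sin(a),.080]) for a in np.linspace(0,6.28,60)]
    print(y,np.max(q,0),np.min(q,0))
for y in(.005,.0096,.0125): print(f([.642,y,.062]),f([.642,y+.036,.0]),f([.642,y,.012]))
E
python3 - <<'E'
import numpy as np,cv2
s=np.load("pics/w_s.npy")[180:235,245:285]
cv2.imwrite("pics/w2.png",cv2.convertScaleAbs(cv2.resize(s,None,fx=10,fy=10,interpolation=cv2.INTER_CUBIC),alpha=1.6))
E
```

```text
0.0046 [733.3986497  393.04138428] [641.38000434 339.77599039]
0.0096 [731.59133452 399.56491546] [639.19279378 345.85896554]
0.0146 [729.76907049 406.14335715] [636.98748461 351.99136957]
[684.60011022 397.95049729] [673.97495023 550.31249372] [687.33201268 482.64611056]
[682.77476609 403.79570227] [672.12919054 556.66146349] [685.57332167 488.61680086]
[681.6169655  407.50326716] [670.9585146  560.68830742] [684.45800995 492.40324252]
```

View pics/w2.png

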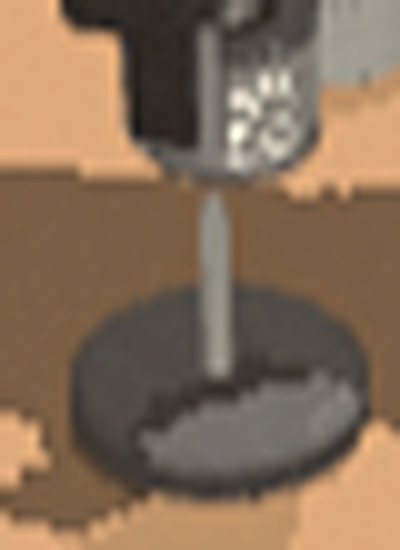

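```bash
python3 -m inch '0 0 0 0 0 -2 1; 0 0 0 0 10 0 1; 0 0 0 0 8 0 1; 0 0 0 0 0 0 1'; python3 -m inch '0 0 0 0 5 0 1; 0 0 0 0 0 0 1';  python3 -m inch '0 0 0 0 5 0 1; 0 0 0 0 0 0 1'; python3 go.py;  python3 shot.py x 250 160 340 250 245 175 285 235 10
```

```text
clock: 35.78
eef_pos: [0.6424, 0.0082, 0.0691]
tool_rot: [-0.547, -0.446, 0.448, 0.549]
ft_force: [-0.0, 0.3, -2.0]
grip_width: 0.0402
clock: 36.02
eef_pos: [0.6433, 0.0082, 0.0652]
tool_rot: [-0.548, -0.446, 0.447, 0.548]
ft_force: [0.6, 0.2, -1.1]
grip_width: 0.0402
clock: 36.28
eef_pos: [0.6432, 0.0083, 0.0603]
tool_rot: [-0.548, -0.446, 0.447, 0.548]
ft_force: [-0.5, -0.6, -1.7]
grip_width: 0.0398
t 36.27 pos [0.6432 0.0083 0.0603] F [-0.5 -0.6 -1.7] w 0.0398 j [0.01 0.63 0.16 1.09 0.   0.22]
axes x [ 0.202  0.979 -0.   ] y [-0.001  0.    -1.   ] z [-0.979  0.202  0.001]
jaw yaw 78.36
```

View pics/x.png

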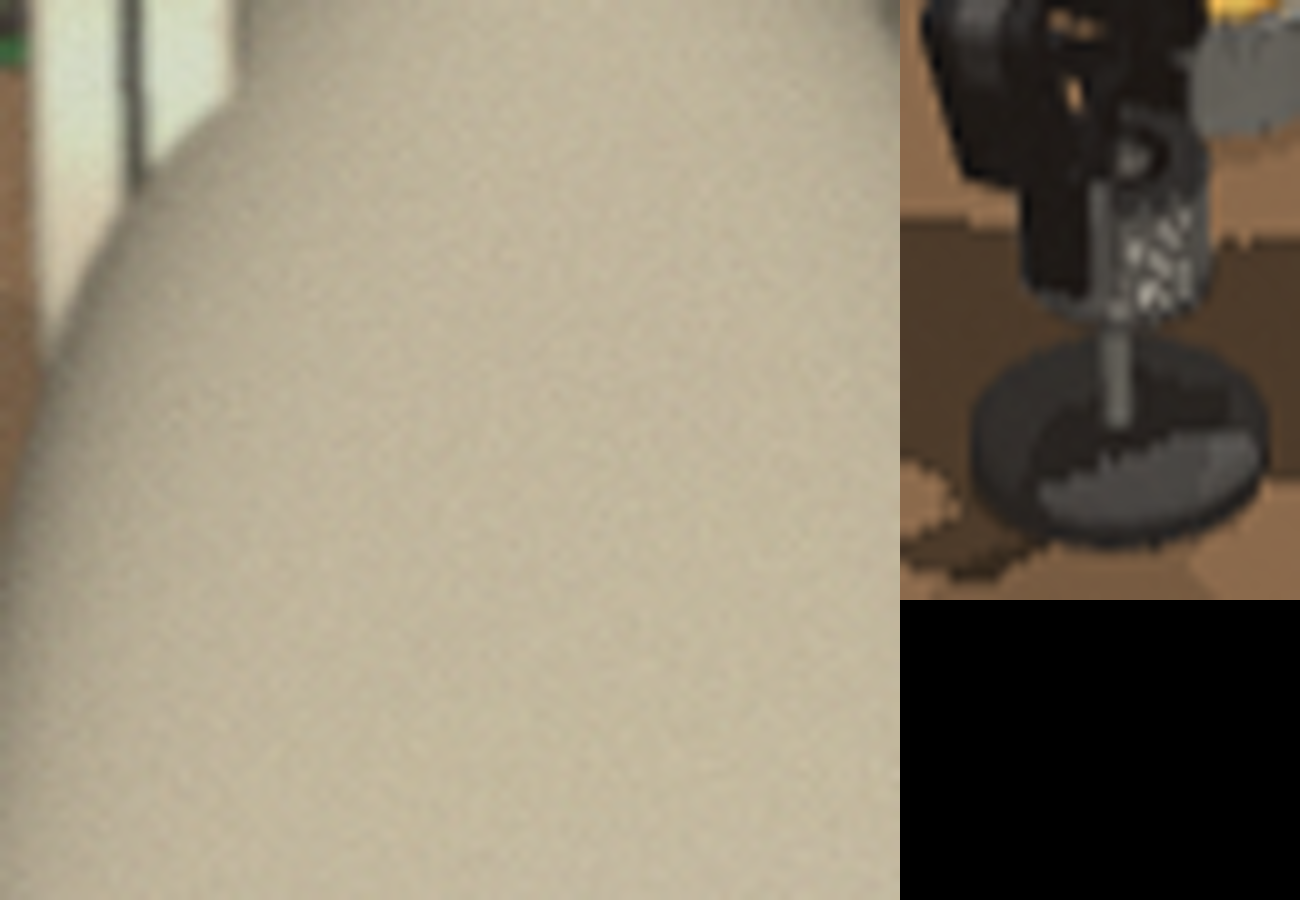

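The zoomed side view shows the post inside the bore of the small spool, at about (1130,155), and there is no contact force. I continue down.

```bash
python3 -m inch '0 0 0 0 10 0 1; 0 0 0 0 10 0 1; 0 0 0 0 10 0 1; 0 0 0 0 6 0 1; 0 0 0 0 0 0 1'; python3 -m inch '0 0 0 0 3 0 1; 0 0 0 0 0 0 1'; python3 -m inch '0 0 0 0 1.5 0 1; 0 0 0 0 0 0 1'
```

```text
clock: 37.0
eef_pos: [0.6429, 0.0082, 0.0238]
tool_rot: [-0.548, -0.446, 0.447, 0.549]
ft_force: [-0.2, 0.6, -0.9]
grip_width: 0.0398
clock: 37.25
eef_pos: [0.6437, 0.0083, 0.0218]
tool_rot: [0.548, 0.447, -0.447, -0.548]
ft_force: [0.2, -0.4, -1.4]
grip_width: 0.0399
clock: 37.5
eef_pos: [0.6435, 0.0083, 0.0202]
tool_rot: [-0.548, -0.447, 0.447, 0.548]
ft_force: [-0.7, 0.2, -0.7]
grip_width: 0.04
```

```bash
python3 -m inch '0 0 0 0 1 0 1; 0 0 0 0 0 0 1';python3 -m inch '0 0 0 0 1 0 1; 0 0 0 0 0 0 1'
```

```text
clock: 37.75
eef_pos: [0.6437, 0.0083, 0.0201]
tool_rot: [0.548, 0.447, -0.447, -0.548]
ft_force: [-3.0, 0.7, 3.8]
grip_width: 0.0401
clock: 38.0
eef_pos: [0.6437, 0.0083, 0.02]
tool_rot: [0.548, 0.447, -0.446, -0.548]
ft_force: [-4.4, -0.5, 8.0]
grip_width: 0.0398
```

```bash
python3 -m inch '0 0 0 0 -1 0 0.6; 0 0 0 0 0 0 0.3; 0 0 0 0 0 0 0; 0 0 0 0 0 0 0; 0 0 0 0 -15 0 0; 0 0 0 0 -35 0 0; 0 0 0 0 -45 0 0; 0 0 0 -40 -5 0 0; 0 0 0 -50 0 0 0; 0 0 0 -50 0 -10 0; 0 0 0 -14 0 -20 0; 0 0 0 0 0 0 0'; python3 go.py .6415 -.15 .08 78.3;  python3 shot.py y 220 130 400 330 210 110 380 300 2.2
```

```text
clock: 39.5
eef_pos: [0.6427, -0.1505, 0.1202]
tool_rot: [0.549, 0.446, -0.445, -0.548]
ft_force: [-0.1, -0.0, 0.3]
grip_width: 0.0856
t 39.5 pos [ 0.6427 -0.1505  0.1202] F [-0.1 -0.   0.3] w 0.0856 j [-0.23  0.62  0.29  1.24  0.   -0.02]
axes x [0.204 0.979 0.   ] y [ 0.002 -0.    -1.   ] z [-0.979  0.204 -0.002]
jaw yaw 78.2
turn [ 0.12 -0.1   0.  ]
shift old axes [ 0.3 40.2  1.4] shift new axes [ 0.3 40.2  1.3]
```

View pics/y.png

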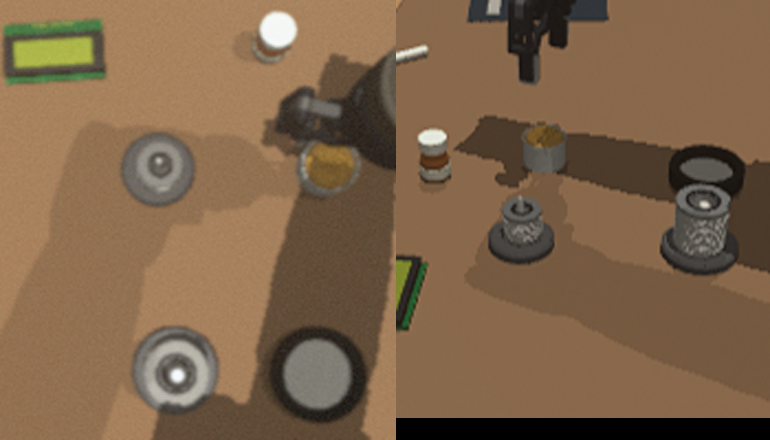

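```bash
python3 -m inch '0 0 0 0 25 1 0; 0 0 0 0 25 0 0; 0 0 0 0 0 0 0'; python3 go.py .6415 -.15 .008 78.3;  python3 shot.py aa 340 170 400 240 250 120 310 190 6
```

```text
clock: 39.98
eef_pos: [0.6386, -0.1464, 0.0671]
tool_rot: [-0.546, -0.446, 0.448, 0.549]
ft_force: [-0.6, 0.7, 0.1]
grip_width: 0.0853
t 39.98 pos [ 0.6386 -0.1464  0.0671] F [-0.6  0.7  0.1] w 0.0853 j [-0.23  0.65  0.21  1.13  0.   -0.02]
axes x [0.2  0.98 0.  ] y [-0.006  0.001 -1.   ] z [-0.98   0.2    0.006]
jaw yaw 78.47
turn [-0.33  0.17  0.02]
shift old axes [-2.9 59.1 -3.9] shift new axes [-2.9 59.1 -3.6]
```

View pics/aa.png

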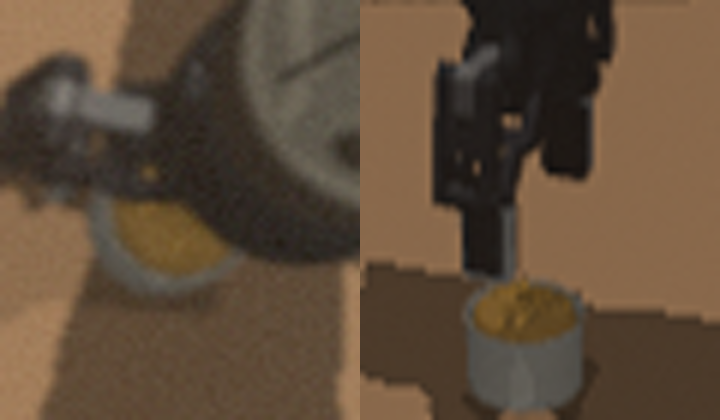

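Run:
```python
from h import *
import pickle
C=pickle.load(open("cams.pkl","rb")); e=np.array([.6415,-.151,.07])
f=lambda p:(proj(C["side"],p)-[250,120]+.4)*6+[360,0]
g=lambda p:(proj(C["top"],p)-[340,170]+.4)*6
for d in(.0427,.05): q=e+[.204*d,.979*d,.013]; print(f(q),g(q))
print("tin",f([.6415,-.15,.036]),g([.6415,-.15,.036]))
```

```text
[490.9317035  274.44734208] [ 87.60886901 158.72835876]
[484.38934415 283.17796379] [ 65.40661299 154.16253201]
tin [528.55547989 319.23915757] [182.85144404 207.41162014]
```

```bash
python3 -m inch '0 0 0 -3 25 -1 0; 0 0 0 0 25 0 0; 0 0 0 0 9 0 0; 0 0 0 0 0 0 0; 0 0 0 0 0 0 1; 0 0 0 0 0 0 1; 0 0 0 0 0 0 1; 0 0 0 0 0 0 1; 0 0 0 0 0 0 1; 0 0 0 0 0 0 1; 0 0 0 0 0 0 1'; python3 go.py; python3 -m inch '0 0 0 0 -20 0 1; 0 0 0 0 -35 0 1; 0 0 0 0 -20 0 1; 0 0 0 0 0 0 1';  python3 go.py .449 -.1365 .085 78.3; python3 shot.py ab 330 170 400 240 250 110 320 180 5
```

```text
clock: 41.45
eef_pos: [0.6426, -0.1518, 0.0121]
tool_rot: [0.549, 0.448, -0.446, -0.547]
ft_force: [-0.5, -0.4, 5.6]
grip_width: 0.0505
t 41.45 pos [ 0.6426 -0.1518  0.0121] F [-0.5 -0.4  5.6] w 0.0505 j [-0.23  0.71  0.16  1.02  0.   -0.03]
axes x [0.202 0.979 0.   ] y [ 0.003 -0.001 -1.   ] z [-0.979  0.202 -0.003]
jaw yaw 78.36
clock: 41.95
eef_pos: [0.6425, -0.1519, 0.087]
tool_rot: [0.549, 0.447, -0.446, -0.547]
ft_force: [0.2, 0.1, -2.3]
grip_width: 0.0505
t 41.95 pos [ 0.6425 -0.1519  0.087 ] F [ 0.2  0.1 -2.3] w 0.0505 j [-0.23  0.64  0.24  1.17 -0.   -0.03]
axes x [ 0.202  0.979 -0.   ] y [ 0.004 -0.001 -1.   ] z [-0.979  0.202 -0.004]
jaw yaw 78.36
turn [ 0.22  0.06 -0.01]
shift old axes [-24.    1.3 192.7] shift new axes [-24.2   2.  192.6]
```

View pics/ab.png

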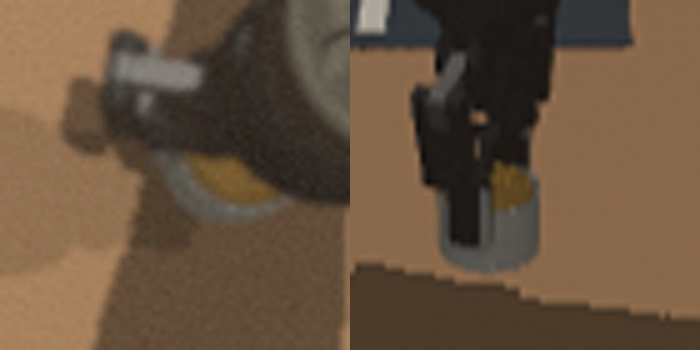

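```bash
python3 -m inch '0 0 0 -6 0 48 1; 0 0 0 -6 0 48 1; 0 0 0 -6 0 48 1; 0 0 0 -6 0 49 1; 0 0 0 0 15 0 1; 0 0 0 0 0 0 1; 0 0 0 0 0 0 1';  python3 go.py .449 -.1365 .022 78.3; python3 shot.py ac 320 240 400 330 310 110 390 200 4.5
```

```text
clock: 42.92
eef_pos: [0.4477, -0.1362, 0.0699]
tool_rot: [-0.548, -0.447, 0.447, 0.548]
ft_force: [0.0, -0.1, -0.6]
grip_width: 0.0501
t 42.92 pos [ 0.4477 -0.1362  0.0699] F [ 0.  -0.1 -0.6] w 0.0501 j [-0.3   0.32 -0.34  0.91  0.   -0.09]
axes x [0.202 0.979 0.   ] y [-0.  0. -1.] z [-0.979  0.202  0.001]
jaw yaw 78.37
turn [-0.03  0.07  0.  ]
shift old axes [-0.1 47.9 -1.3] shift new axes [-0.1 47.9 -1.3]
```

View pics/ac.png

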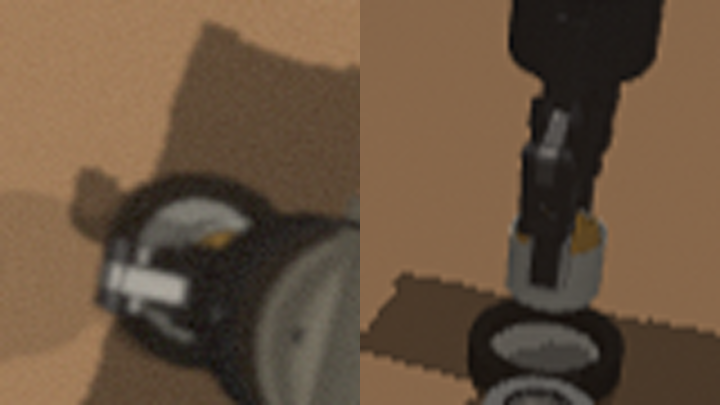

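```bash
python3 -m inch '0 0 0 0 15 0 1; 0 0 0 0 14 0 1; 0 0 0 0 0 0 1'; python3 -m inch '0 0 0 0 6 0 1; 0 0 0 0 6 0 1; 0 0 0 0 0 0 1'; python3 shot.py ad 320 240 400 330 310 110 390 200 4.5;python3 -m inch '0 0 0 0 4 0 1; 0 0 0 0 0 0 1'
```

```text
clock: 43.4
eef_pos: [0.4464, -0.1358, 0.04]
tool_rot: [-0.547, -0.446, 0.447, 0.549]
ft_force: [0.2, 0.1, -2.1]
grip_width: 0.0503
clock: 43.78
eef_pos: [0.447, -0.136, 0.0288]
tool_rot: [-0.548, -0.447, 0.447, 0.548]
ft_force: [-0.5, -0.7, -1.4]
grip_width: 0.0501
clock: 44.12
eef_pos: [0.4472, -0.1361, 0.025]
tool_rot: [-0.548, -0.447, 0.447, 0.548]
ft_force: [-0.6, -0.1, -1.0]
grip_width: 0.0497
```

View pics/ad.png

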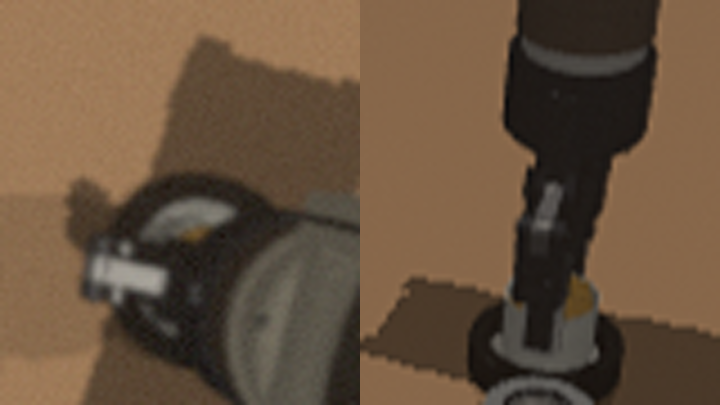

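Tin is inside the well in the side view. I lower it the last few mm by force.

```bash
python3 -m inch '0 0 0 0 2 0 1; 0 0 0 0 0 0 1'; python3 -m inch '0 0 0 0 1.5 0 1; 0 0 0 0 0 0 1'; python3 -m inch '0 0 0 0 1 0 1; 0 0 0 0 0 0 1'
```

```text
clock: 44.38
eef_pos: [0.4473, -0.1361, 0.0231]
tool_rot: [-0.548, -0.447, 0.447, 0.548]
ft_force: [-0.8, -0.9, -1.8]
grip_width: 0.0504
clock: 44.62
eef_pos: [0.4475, -0.1362, 0.022]
tool_rot: [0.548, 0.447, -0.447, -0.548]
ft_force: [-1.1, 0.4, 2.4]
grip_width: 0.0501
clock: 44.88
eef_pos: [0.4476, -0.1362, 0.022]
tool_rot: [0.548, 0.447, -0.447, -0.548]
ft_force: [-4.2, 0.8, 10.1]
grip_width: 0.0502
```

Contact came at TCP z = 0.022, which is the height expected for the tin on the dock floor. I release, retreat clear and check.

```bash
python3 -m inch '0 0 0 0 -1 0 0.5; 0 0 0 0 0 0 0.2; 0 0 0 0 0 0 0; 0 0 0 0 0 0 0; 0 0 0 0 -15 0 0; 0 0 0 0 -35 0 0; 0 0 0 0 -50 0 0; 0 0 0 -40 -30 0 0; 0 0 0 -55 -20 0 0; 0 0 0 -55 0 0 0; 0 0 0 -50 0 0 0; 0 0 0 0 0 0 0'; python3 go.py; python3 shot.py ae 60 120 400 340 160 140 390 400 1.35
python3 - <<'E'
import numpy as np,cv2
t=np.load("pics/ae_t.npy");s=np.load("pics/ae_s.npy")
z=lambda im,x0,y0,x1,y1,k:cv2.resize(im[y0:y1,x0:x1],None,fx=k,fy=k,interpolation=cv2.INTER_CUBIC)
cv2.imwrite("pics/af.png",z(t,85,130,395,330,2.5)); cv2.imwrite("pics/ag.png",z(s,170,150,380,390,2.4))
E
```

```text
clock: 46.38
eef_pos: [0.4061, -0.3351, 0.1714]
tool_rot: [0.55, 0.445, -0.445, -0.549]
ft_force: [0.4, 1.2, 0.5]
grip_width: 0.0856
t 46.38 pos [ 0.4061 -0.3351  0.1714] F [0.4 1.2 0.5] w 0.0856 j [-0.69  0.33 -0.04  1.21 -0.   -0.48]
axes x [ 0.207  0.978 -0.001] y [ 0.    -0.001 -1.   ] z [-0.978  0.207 -0.   ]
jaw yaw 78.06
```

View pics/af.png

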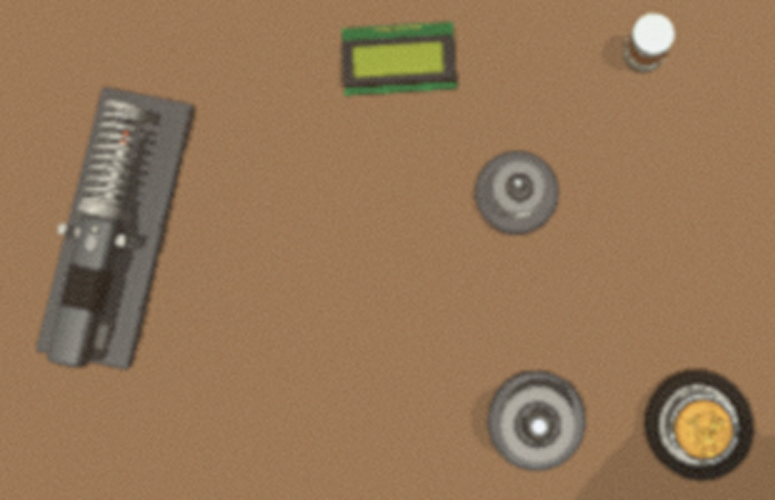

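View pics/ag.png

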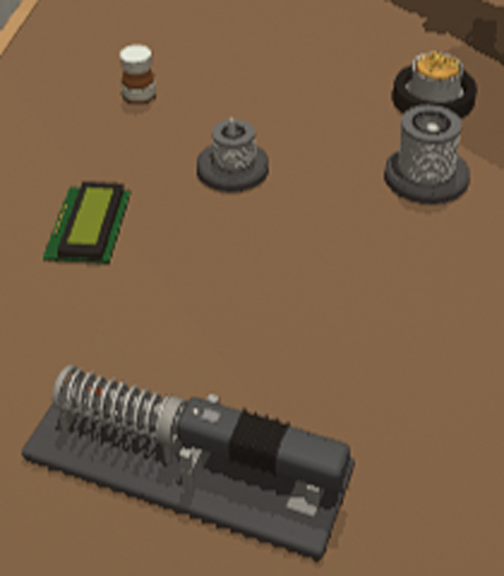

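Run:
```python
import numpy as np,cv2
t=np.load("pics/ae_t.npy");s=np.load("pics/ae_s.npy")
z=lambda im,x0,y0,x1,y1,k:cv2.resize(im[y0:y1,x0:x1],None,fx=k,fy=k,interpolation=cv2.INTER_CUBIC)
a=[z(t,338,270,392,330,5),z(s,325,165,385,225,5),]
b=[z(t,100,190,154,250,5),z(s,225,300,285,360,5)]
cv2.imwrite("pics/ah.png",cv2.convertScaleAbs(np.vstack([np.hstack(a),np.hstack(b)]),alpha=1.4))
```

```text
(no output)
```

View pics/ah.png

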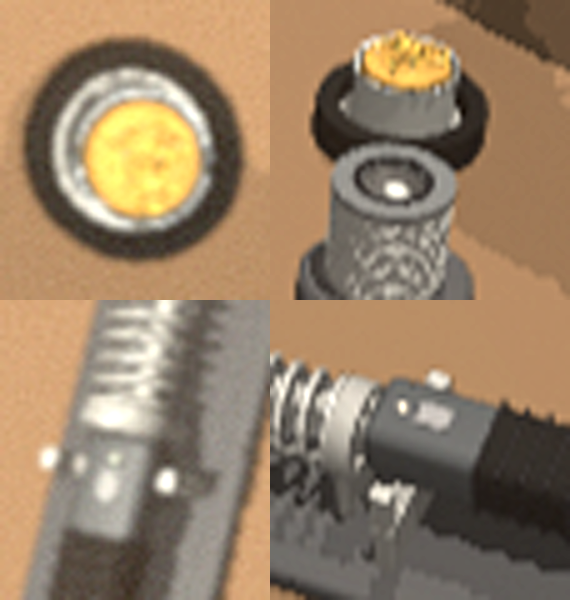

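The tin is upright inside the well, and the iron's shoulder is right up at the coil mouth between the yoke cheeks. I hand the job in.

```bash
python3 -c "
from workcell import bot
print(bot.job_done()); print(bot.get_obs()['clock'])"
```

```text
the job is handed in; nothing more can be done
None
the job is handed in; nothing more can be done
```

I packed up the soldering bench in the order asked and handed it in at about 46.5 s of the 96 s allowed; no verdict is reported.

**Iron:** I fed it tip first into the coil and set it down on the two supports. The first set-down looked about 5 mm short of the coil. I took hold of it again, moved it forward about 5 mm and released it before touching anything else. In the last pictures it is level between the yoke cheeks with its shoulder up at the coil.

**Spools and tin:** The large spool is on the thick spindle, the small spool on the thin spindle and the tin in its dock. I lowered each one until contact showed in the wrist force. For the small spool and the tin that contact came at the expected height. For the large spool it came about 4 mm higher than I had planned, probably because it slipped a little in the grip; the pictures show it seated. In the last pictures all three stand upright and centred.

**Display board and flux jar:** I never went near either of them, and both look unmoved in the final pictures.

**Measurements that disagreed:**
- The two cameras differed by several mm in y: up to about 9 mm for the iron and 1–8 mm for the other parts.
- The iron rest sat about 4 mm in x and 6 mm in y from where the first top-camera fit put it, so I did the final alignments by comparing parts in the pictures.
- I judged the final iron-to-coil gap only from pictures, at roughly 3–4 mm; I did not touch the shoulder to the coil.

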